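Snap the repaired power board back into the fan control box

ROBOT

A 7-joint arm with a two-finger parallel gripper is mounted at the origin on a cart in front of the work surface, level with it; the furniture and walls round the work are solid. World frame = base frame: x ahead of the robot, y to its left, z up, the work surface at z = 0. Lengths are in m, angles in degrees, forces in N, time in s.
With the tool pointing down it reaches from about 0.425 to 0.875 m from the base axis. Payload 4.7 kg.
Tool frame: the origin (TCP) lies on the centre line of the jaws, within the pads' length; the fingertips stand 25 mm ahead of it and the grasp point (between the pads) lies 6 mm ahead of it; z points along the fingers, y is the direction in which the jaws open and shut (so a half turn about z gives the same grasp; the last joint's range is limited). The gripper opens to 87 mm and grips with 3 to 60 N. Pads are 19 mm wide; open, the fingers measure 117 mm over their backs; the gripper's body (75 mm by 190 mm) begins 51 mm behind the grasp point.
Start: joints at [-63.994, 18.392, -4.016, 83.108, 1.295, 78.541, -3.26], TCP at [0.277, 0.588, 0.248] pointing down, gripper open.
Joint ranges: [-163.93, 163.93], [-17.29, 119.83], [-79.2, 71.16], [3.27, 140.29], [-89.18, 269.18], [5.43, 117.66], [-154.24, 154.24]. Speed limits (degrees/s): [147.25, 147.25, 180, 180, 180, 180, 180].

INTERFACE

Orientations are given as [roll, pitch, yaw] about the fixed x, y, z axes, in that order (R = Rz(yaw) Ry(pitch) Rx(roll)).
In Python, from cell import env gives the robot as it stands.
- The arm moves only by the shell command python3 -m creep 'ROWS' [OPENING] [FORCE]. ROWS is JSON, a list of rows, each an object of numbers: "tx", "ty", "tz": the shift along the tool's x, y, z in m; "rx", "ry", "rz": the turn, a rotation vector about the tool's x, y, z in degrees. In form: [{"tx": .., "ty": .., "tz": .., "rx": .., "ry": .., "rz": ..}, ...]. A call has 1 to 20 rows; each row shifts and turns the commanded pose from where the row before left it, along the tool's axes as they then stand; what a row does not reach is not made up. A row lasts 1/8 s, in which the tool goes at most 62.5 mm and 10.7 degrees, less where a joint would pass 70% of its speed; a pose out of reach is approached as far as the arm can. A call is refused whole if a number of a shift passes 0.0625 or a number of a turn 10.7, either way. A call with a gripper value outside its range is refused whole. OPENING is the finger opening in m, from 0 to 0.087, set as the call begins (- or left out, the last holds). The fingers move at their own pace and stop on an object; FORCE is the grip in N (left out, the last holds). Time passes only in rows, so rows that do not move let the fingers close. It gives the time, the measured TCP pose, the force and the opening at its end, in the units of the state.
- env.get_obs(): the state, without advancing time (a new reading comes with each control period).
- env.read_camera(name): name is "scene" or "top" or "wrist"; returns a dict with "pixels" (480x640x3 uint8, red, green, blue), "intrinsics" (3x3 intrinsics, pixels), "R" (3x3) and "t" (3): a world point X has camera coordinates R X + t. Camera axes: x right, y down, z forward; pixel columns grow to the right and rows downward; lengths in m; the calibration is good to about 2 mm. A picture is of the moment at which its call begins. There is no depth.
- env.sign_off(): hands the job in, once; it reports no verdict.
The state is a dict: "time_s": time; "qpos": joint angles; "joint_velocities": joint speeds; "effort": joint torques, N m; "tool_pos": TCP position; "tool_rot": TCP orientation; "force": force on the tool from outside, world axes, zero at the start; "wrist_torque": the same for the moment, N m; "grip_width": finger opening in m.
Only numpy, scipy, OpenCV 4.12 (cv2) and the standard library are available. Lean on these libraries where they do the work, as an engineer would, in place of code of your own. Each camera call takes 0.05 s, during which the arm holds its last target.

TASK

The power board of the extraction fan's control box has been repaired and lies on the soldering board. Pick it up by its heat sink, feel with it for the four snap standoffs of the open box, whose plate sits slack under its screws a few millimetres out of place, until all four holes drop over their tips, then press it down evenly with the shut fingertips, near one standoff after another, until every one has clicked through and the board lies flush on the shoulders. It cracks if it is pushed onto the box with more than 22 N, so feel how hard you press; leave the loose tools and the tin where they lie.

Things in the scene. Friction and masses are not known exactly. Their poses are not given: they have to be found in the camera images.
- heatsink (a point): Centre of the finned aluminium heat sink on the middle of the power board: 26 mm wide (board x), 46 mm long (board y), 30 mm tall; grip it across its width, both sides are free of tall parts for 47 mm there. This point lies 18 mm above the underside of the board, 15 mm above its top face. Axes are the board's.
- power_board: Dark circuit board 120 (x) x 170 (y) x 3 mm, about 0.3 kg, flat underneath, lying parts up on a pale soldering board. Origin: centre of its underside; z up, x away from the edge with the grey 4-screw terminal block, y along the long side, positive on that block's half. But for the heat sink, parts end at most 22 mm above the underside; the strips beyond 54 mm from the middle in y are bare but for the holes: press there.
- control_box (a joint): How far the control box has sunk on its rubber feet, m: 0 unloaded, growing downward; a steady push of 22 N sinks it 1.8 mm, and it comes back when let go.
- box_middle (a point): Open control box: tray 150 (x) x 206 (y) mm with walls lower than the standoffs; this point is on the bench under its middle; x away from the front wall, whose cable gap (+y half) belongs under the terminal block. Box and board axes then agree. The plate with the four standoffs is slack under its screws: it stands up to 5 mm off in x and y (unturned), and friction (10 N) holds it there.
- hole_a (a point): Centre of the board's front left mounting hole (11 mm across, tinned ring), on the underside of the board; at (-48, +73) mm in the board's x, y. Belongs on post_a.
- hole_b (a point): Centre of the board's back left mounting hole (11 mm across, tinned ring), on the underside of the board; at (+48, +73) mm in the board's x, y. Belongs on post_b.
- hole_c (a point): Centre of the board's back right mounting hole (11 mm across, tinned ring), on the underside of the board; at (+48, -73) mm in the board's x, y. Belongs on post_c.
- hole_d (a point): Centre of the board's front right (14 mm nearer the middle) mounting hole (11 mm across, tinned ring), on the underside of the board; at (-34, -73) mm in the board's x, y. Belongs on post_d.
- post_a (a point): Shoulder (17 mm across) of the front left snap standoff, at its drawn place: (-48, +73) mm in the box's x, y, 27 mm above the bench. The real one may stand up to 5 mm off in x and in y: see box_middle. hole_a belongs on it, at its height. On it stands a split nylon head 15 mm tall, 8 mm across at the tip (a hole up to 2 mm off drops over it), 14 mm at its barbs, which spring in and snap out over the board.
- post_b (a point): Shoulder (17 mm across) of the back left snap standoff, at its drawn place: (+48, +73) mm in the box's x, y, 27 mm above the bench. The real one may stand up to 5 mm off in x and in y: see box_middle. hole_b belongs on it, at its height. Set on the four heads unpressed, the board hangs on the barbs 6 to 11 mm above the shoulders; if it misses them it stops on the tips, 14 to 15 mm above the shoulders.
- post_c (a point): Shoulder (17 mm across) of the back right snap standoff, at its drawn place: (+48, -73) mm in the box's x, y, 27 mm above the bench. The real one may stand up to 5 mm off in x and in y: see box_middle. hole_c belongs on it, at its height. Pressing beside one standoff takes 7 to 18 N to click it (or it and a neighbour); all four at once mostly take more than the board may bear.
- post_d (a point): Shoulder (17 mm across) of the front right (14 mm nearer the middle) snap standoff, at its drawn place: (-34, -73) mm in the box's x, y, 27 mm above the bench. The real one may stand up to 5 mm off in x and in y: see box_middle. hole_d belongs on it, at its height. Pressing one corner home lifts the diagonally opposite corner by some 4 mm until that one is pressed too.
- needle_file: Bystander: small file with an orange handle, 165 mm long, lying near the front edge, right; origin under its middle.
- ring_tin: Bystander: round aluminium screw tin, 76 mm across and 32 mm tall, on the right; origin under its middle.
- scribe: Bystander: brass-handled scribe, 132 mm long, lying behind the work on the left; origin under its middle.
- torch_stand_b: Fixed torch stand of grey 3 mm strip, screwed to the bench between the soldering board and the box: a flat base 254 mm long (x) and 70 mm wide (y), 3 mm thick, with an upright 206 mm tall at its far end (127 mm beyond the origin in x) and one 40 mm tall at its near end. Origin at the middle of the base on the bench. Lift the board over it.
Not all that is in view belongs to the job. What is shaped like the power_board but red is not meant.

How it is judged:
By the outcome, as a careful person would: the job done as asked, in the order asked, and still so for the second after the job is handed in, with the robot touching nothing.
It also fails if it takes over 72 s, if anything falls off the work surface, if the arm or the gripper's body presses on something with over 40 N, if the wrist force passes 120 N, or if a joint passes its speed limit or range.

## Working session

There is one attempt and no reset: what is moved stays moved. The work goes in short steps, Python scripts to look and compute and a shell command to move; the robot and the scene stay as the last step left them, time stands still between calls to the robot, and variables do not carry over. Pictures are saved under pics/ and viewed, and the job is handed in when it is done.

```bash
ls; mkdir -p pics; cat > h.py <<'E'
import numpy as np, cv2, sys
from cell import env
def snap(name, fn):
    c=env.read_camera(name); cv2.imwrite('pics/'+fn+'.png', c['pixels'][:,:,::-1])
    np.savez('pics/'+fn+'.npz', **{k:np.array(v) for k,v in c.items()}); return c
def ray(c,u,v,z):
    K=np.array(c['intrinsics']);R=np.array(c['R']);t=np.array(c['t'])
    d=R.T@np.linalg.inv(K)@[u,v,1]; o=-R.T@t
    return o+d*(z-o[2])/d[2]
def proj(c,X):
    K=np.array(c['intrinsics']);p=K@(np.array(c['R'])@np.array(X)+np.array(c['t'])); return p[:2]/p[2]
E
python3 - <<'E'
from h import *
for n in ['scene','top','wrist']:
    c=snap(n,n+'0'); print(n,-np.array(c['R']).T@c['t'], c['intrinsics'][0])
o=env.get_obs(); print(o)
E
```

```text
pics
scene [-0.0795626  -0.61200646  0.81085905] [462.78272367   0.         321.74076724]
top [ 0.36959338 -0.05394766  1.23133827] [503.86294713   0.         323.29354422]
wrist [0.21555879 0.61560976 0.38411278] [420.41796353   0.         328.50887467]
{'time_s': 0.15, 'qpos': array([-63.99543071,  18.42776112,  -4.01455374,  83.15950101,
         1.2940114 ,  78.53910776,  -3.26253986]), 'joint_velocities': array([-0.06069628, -0.12498136,  0.05010809, -0.08655254, -0.00663621,
       -0.04348636,  0.13958018]), 'effort': array([ 2.61674559e-04, -4.91795504e+01, -4.04364411e-01, -3.12880325e+01,
       -6.39207009e-02,  4.04996693e-02,  1.22884348e-04]), 'tool_pos': array([0.27660725, 0.58779196, 0.24672433]), 'tool_rot': array([-1.79918786e+02,  4.36705426e-03,  1.54801177e+02]), 'force': array([-0.70266099, -0.17184603,  0.10375605]), 'wrist_torque': array([-0.02635154, -0.00911704,  0.01783633]), 'grip_width': 0.08699758593362798}
```

View pics/top0.png

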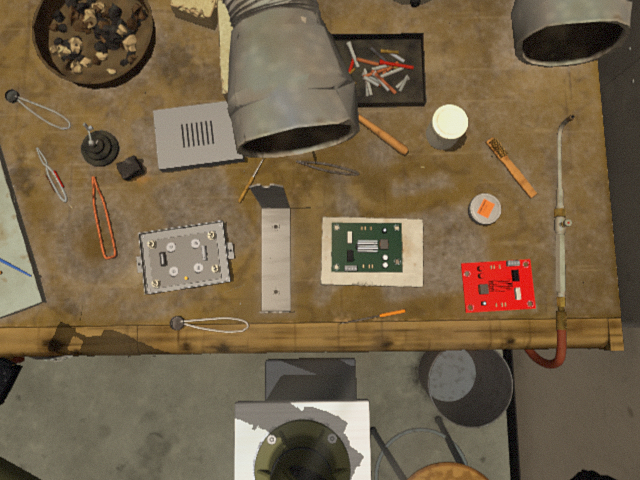

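View pics/scene0.png

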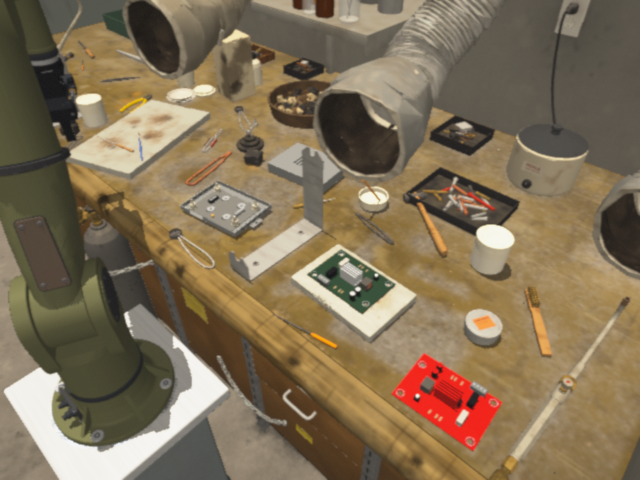

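View pics/wrist0.png

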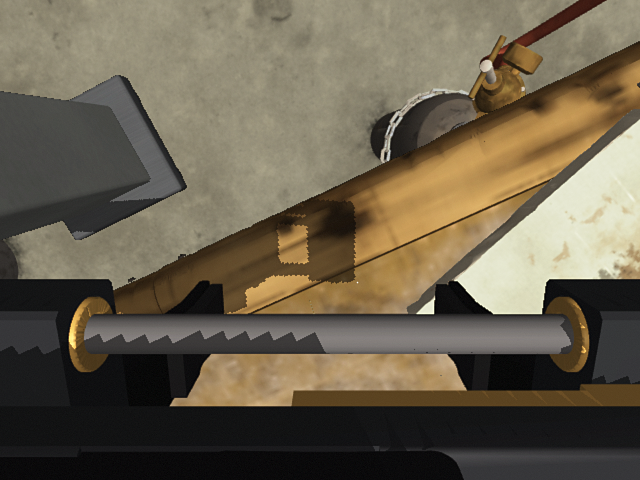

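```bash
python3 - <<'E'
import cv2
i=cv2.imread('pics/top0.png')
a=cv2.resize(i[210:290,315:430],None,fx=6.9,fy=6.9,interpolation=cv2.INTER_CUBIC)
b=cv2.resize(i[212:302,125:245],None,fx=6.6,fy=6.6,interpolation=cv2.INTER_CUBIC)
cv2.imwrite('pics/ca.png',a);cv2.imwrite('pics/cb.png',b)
E
```

```text
(no output)
```

View pics/ca.png

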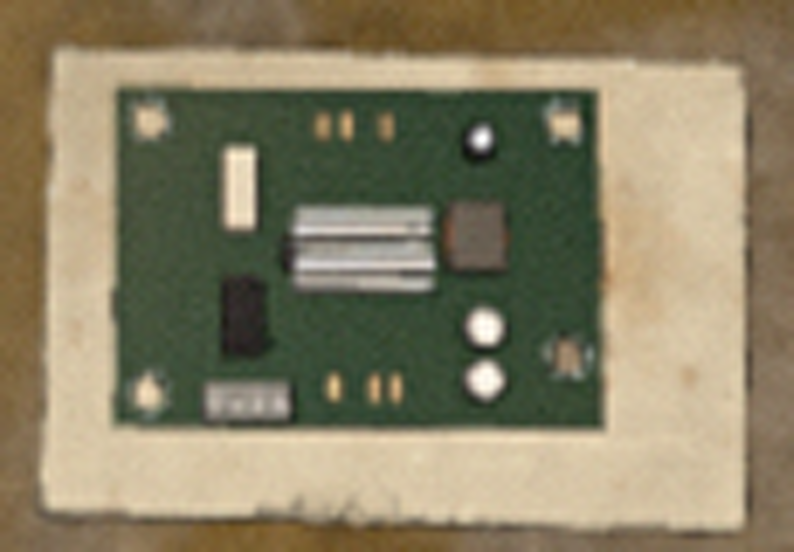

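View pics/cb.png

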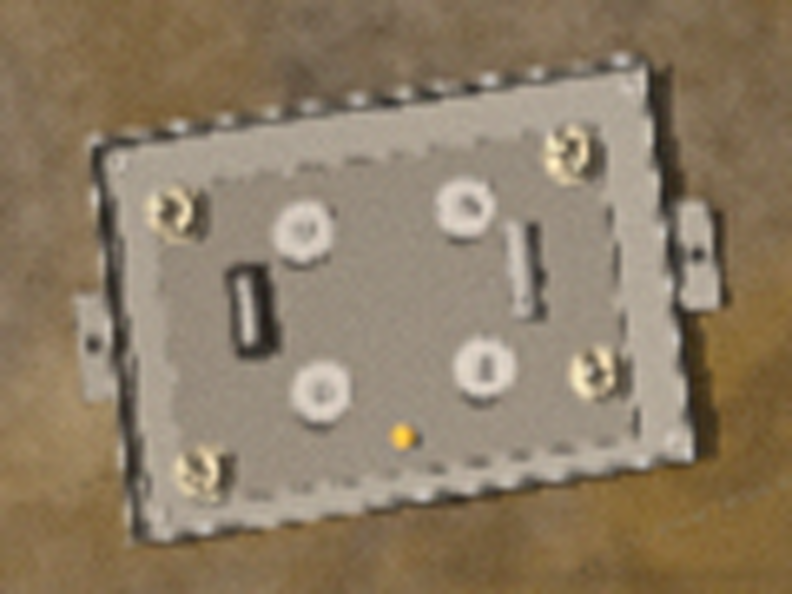

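```bash
cat >> h.py <<'E'
def load(fn): return dict(np.load('pics/'+fn+'.npz'))
def tri(obs):
    A=[];b=[]
    for c,u,v in obs:
        K=np.array(c['intrinsics']);R=np.array(c['R']);t=np.array(c['t'])
        d=R.T@np.linalg.inv(K)@[u,v,1]; d/=np.linalg.norm(d); o=-R.T@t
        P=np.eye(3)-np.outer(d,d); A.append(P); b.append(P@o)
    A=np.vstack(A);b=np.hstack(b); x=np.linalg.lstsq(A,b,rcond=None)[0]; return x, np.linalg.norm(A@x-b)
def green(c):
    h=cv2.cvtColor(c['pixels'],cv2.COLOR_RGB2HSV)
    m=cv2.inRange(h,(50,50,20),(95,255,200))
    m=cv2.morphologyEx(m,cv2.MORPH_CLOSE,np.ones((5,5)))
    cs,_=cv2.findContours(m,cv2.RETR_EXTERNAL,cv2.CHAIN_APPROX_NONE)
    return sorted(cs,key=cv2.contourArea)[::-1][:3]
E
python3 - <<'E'
from h import *
for n in ['top0','scene0']:
    c=load(n)
    for k in green(c): 
        print(n,cv2.contourArea(k),cv2.boundingRect(k),cv2.approxPolyDP(k,6,True)[:,0].tolist())
c=load('top0')
k=[k for k in green(c) if cv2.contourArea(k)>2000][0]
for z in (0.01,0.02,0.03):
    P=np.array([ray(c,u,v,z)[:2] for u,v in k[:,0].astype(float)])
    print(z,cv2.minAreaRect((P*1000).astype(np.float32)))
E
python3 - <<'E'
import cv2
i=cv2.imread('pics/scene0.png')
cv2.imwrite('pics/cs.png',cv2.resize(i[235:345,285:420],None,fx=5.4,fy=5.4,interpolation=cv2.INTER_CUBIC))
cv2.imwrite('pics/cs2.png',cv2.resize(i[165:245,170:280],None,fx=6.8,fy=6.8,interpolation=cv2.INTER_CUBIC))
E
```

```text
top0 2792.5 (332, 223, 70, 49) [[340, 226], [344, 234], [332, 252], [340, 268], [332, 270], [400, 270], [400, 224]]
top0 18.5 (0, 374, 12, 6) [[11, 378], [0, 376]]
top0 5.5 (510, 423, 3, 7) [[512, 423], [510, 429]]
scene0 1264.5 (315, 254, 76, 59) [[315, 269], [325, 275], [336, 267], [327, 287], [361, 312], [362, 300], [370, 305], [390, 287], [365, 266], [373, 286], [350, 297], [353, 287], [338, 276], [337, 262], [360, 263], [346, 254]]
scene0 296.0 (104, 11, 23, 26) [[104, 14], [109, 28], [126, 36], [120, 12]]
scene0 4.0 (313, 277, 4, 3) [[313, 277]]
0.01 ((513.4473876953125, -162.634521484375), (168.09878540039062, 117.31861877441406), 87.66871643066406)
0.02 ((512.2696533203125, -161.74465942382812), (166.72239685058594, 116.3580322265625), 87.66870880126953)
0.03 ((511.09185791015625, -160.85476684570312), (165.34608459472656, 115.39747619628906), 87.66871643066406)
```

View pics/cs.png

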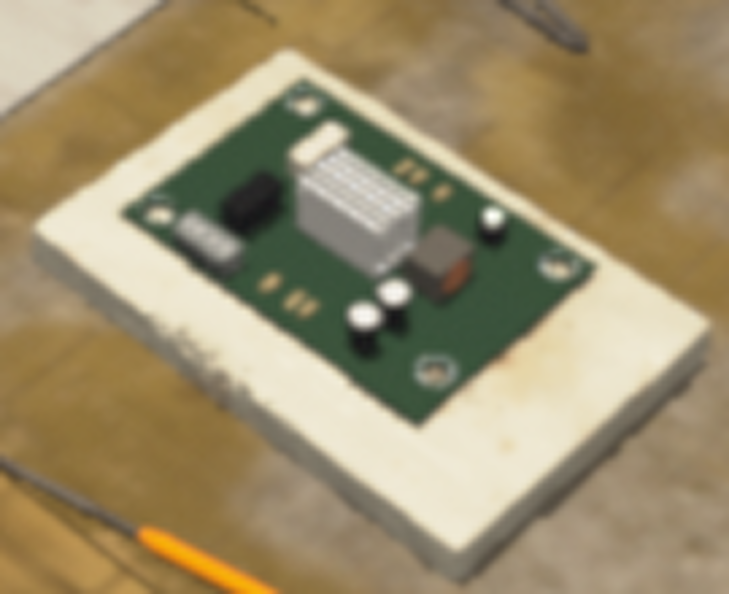

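View pics/cs2.png

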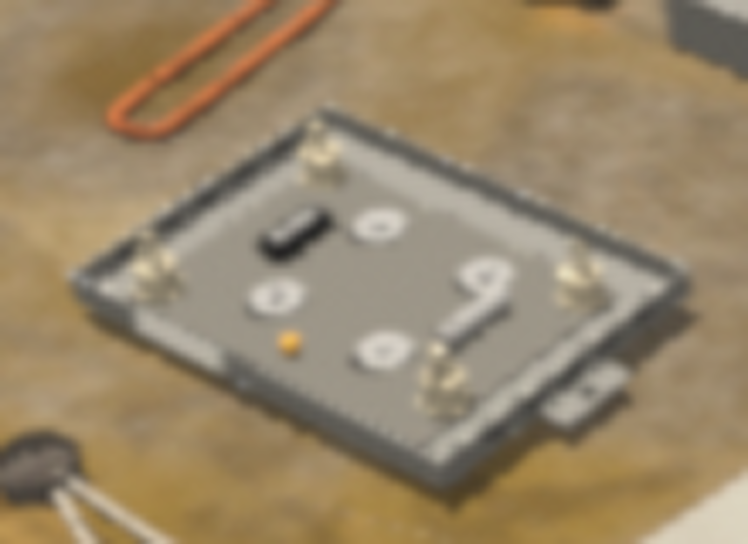

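```bash
python3 - <<'E'
from h import *
T=load('top0');S=load('scene0')
f=lambda p,s,o:((p[0]+.5)/s-.5+o[0],(p[1]+.5)/s-.5+o[1])
print('holes')
H={}
for n,a,b in [('a',(150,392),(160,212)),('b',(150,122),(305,103)),('c',(565,122),(560,264)),('d',(568,356),(435,371))]:
    x,e=tri([(T,*f(a,6.9,(315,210))),(S,*f(b,5.4,(285,235)))]); print(n,x.round(4),round(e,4)); H[n]=f(a,6.9,(315,210))
def fit(src,dst):
    src=np.array(src);dst=np.array(dst)[:,:2];A=src-src.mean(0);B=dst-dst.mean(0)
    th=np.arctan2((A[:,0]*B[:,1]-A[:,1]*B[:,0]).sum(),(A*B).sum());R=np.array([[np.cos(th),-np.sin(th)],[np.sin(th),np.cos(th)]])
    o=dst.mean(0)-R@src.mean(0); return o,np.degrees(th),(src@R.T+o-dst).round(4).tolist()
L=np.array([(-48,73),(48,73),(48,-73),(-34,-73)])/1000
for z in (.018,.023,.028): print(z,fit(L,[ray(T,*H[k],z) for k in 'abcd']))
print('tips');P=[]
for n,a,b in [('a',(190,470),(147,240)),('b',(172,210),(318,125)),('c',(570,150),(580,250)),('d',(598,375),(437,352))]:
    x,e=tri([(T,*f(a,6.6,(125,212))),(S,*f(b,6.8,(170,165)))]); print(n,x.round(4),round(e,4)); P.append(f(a,6.6,(125,212)))
print(fit(L,[ray(T,*p,.038) for p in P]))
# heat sink top
for n,a,b in [('hs farleft',(293,208),(330,146)),('hs farright',(433,208),(418,206)),('nr',(433,290),(378,228)),('nl',(293,290),(300,178))]:
    x,e=tri([(T,*f(a,6.9,(315,210))),(S,*f(b,5.4,(285,235)))]); print(n,x.round(4),round(e,4))
E
```

```text
holes
a [ 0.4668 -0.0884  0.0251] 0.0019
b [ 0.5616 -0.0901  0.0256] 0.0017
c [ 0.559  -0.2356  0.027 ] 0.0017
d [ 0.4766 -0.2337  0.0269] 0.0015
0.018 (array([ 0.51260796, -0.16181941]), np.float64(-1.1930649491873495), [[-0.0002, -0.0002], [0.0002, -0.0003], [-0.0005, 0.0003], [0.0005, 0.0002]])
0.023 (array([ 0.51200419, -0.16137458]), np.float64(-1.1930649491873355), [[-0.0004, 0.0001], [0.0004, -0.0], [-0.0003, 0.0], [0.0003, -0.0001]])
0.028 (array([ 0.51140043, -0.16092976]), np.float64(-1.193064949187333), [[-0.0006, 0.0004], [0.0006, 0.0003], [-0.0001, -0.0003], [0.0001, -0.0004]])
tips
a [0.4333 0.3452 0.0387] 0.0007
b [0.5265 0.3525 0.0441] 0.0008
c [0.5469 0.2103 0.04  ] 0.0013
d [0.4646 0.199  0.0421] 0.0006
(array([0.48920765, 0.27760439]), np.float64(7.102476066204036), [[-0.0003, -0.0016], [0.001, 0.0011], [-0.0006, -0.0002], [-0.0001, 0.0008]])
hs farleft [ 0.5252 -0.1364  0.0557] 0.0005
hs farright [ 0.5251 -0.1848  0.0526] 0.0001
nr [ 0.4971 -0.184   0.06  ] 0.0019
nl [ 0.4993 -0.1378  0.0557] 0.0038
```

```bash
python3 - <<'E'
from h import *
W=load('wrist0'); print(W['R'][2], W['R'][0]); o=env.get_obs()
print(ray(W,320,240,0.04),ray(W,320,150,0.04),ray(W,320,60,.04),ray(W,0,150,.04),ray(W,320,0,.04))
E
```

```text
[ 0.22467005 -0.10760908 -0.96847491] [ 0.4254142   0.90499684 -0.00186691]
[0.28876953 0.57256105 0.04      ] [0.22192004 0.60439766 0.04      ] [0.16168572 0.63308384 0.04      ] [0.11301232 0.37268052 0.04      ] [0.1247352  0.65068128 0.04      ]
```

```bash
python3 -c "
from h import *
T=load('top0');S=load('scene0')
print(tri([(T,292,128),(S,358,132)]),tri([(T,270,150),(S,335,160)]),tri([(T,320,152),(S,385,170)]))
print('stand upright top',tri([(T,270,190),(S,313,152)]), ray(T,262,312,0.003),ray(T,290,310,.003),ray(T,262,210,.003))"
python3 -m creep '[{"rz":9.6},{"rz":9.6},{"rz":9.6},{"rz":9.6},{"rz":9.6},{"rz":9.7},{"tx":-0.0413,"ty":0.0172,"tz":-0.003},{"tx":-0.0413,"ty":0.0172,"tz":-0.003},{"tx":-0.0413,"ty":0.0172,"tz":-0.003},{"tx":-0.0413,"ty":0.0172,"tz":-0.003},{"tx":-0.0413,"ty":0.0172,"tz":-0.003},{"tx":-0.0413,"ty":0.0172,"tz":-0.003},{"tx":-0.0413,"ty":0.0172,"tz":-0.003},{"tx":-0.0413,"ty":0.0172,"tz":-0.003},{"tx":-0.0413,"ty":0.0172,"tz":-0.003},{"tx":-0.0413,"ty":0.0172,"tz":-0.003},{},{},{}]'
python3 -c "
from h import *
snap('wrist','w1')"
```

```text
(array([0.7259347 , 0.00378232, 0.25727062]), np.float64(0.0024418605787982204)) (array([0.71012526, 0.05894267, 0.16245969]), np.float64(0.0047488198755207735)) (array([ 0.71447158, -0.06776197,  0.18206759]), np.float64(0.028539133521094596))
stand upright top (array([0.6076408 , 0.04774481, 0.2351919 ]), np.float64(0.0034351649004386656)) [0.36015155 0.09338795 0.003     ] [0.36384617 0.02579024 0.003     ] [0.61049581 0.09337249 0.003     ]$[0]: bad value
```

View pics/w1.png

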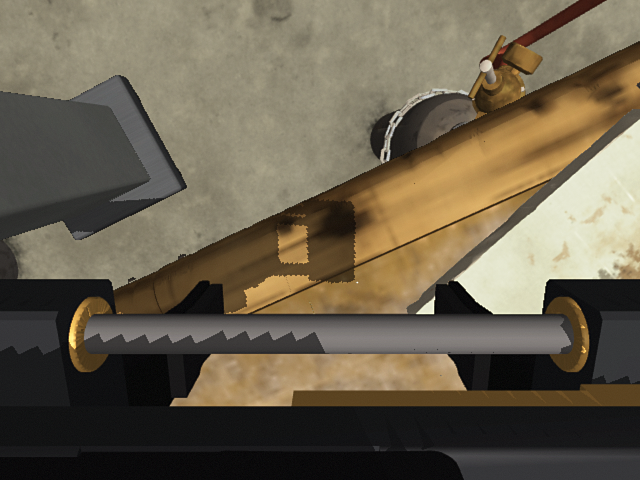

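```bash
python3 -m creep '[{"tx":0,"ty":0,"tz":0,"rx":0,"ry":0,"rz":9.6},{"tx":0,"ty":0,"tz":0,"rx":0,"ry":0,"rz":9.6},{"tx":0,"ty":0,"tz":0,"rx":0,"ry":0,"rz":9.6},{"tx":0,"ty":0,"tz":0,"rx":0,"ry":0,"rz":9.6},{"tx":0,"ty":0,"tz":0,"rx":0,"ry":0,"rz":9.6},{"tx":0,"ty":0,"tz":0,"rx":0,"ry":0,"rz":9.7},{"tx":-0.05,"ty":0.02,"tz":-0.004,"rx":0,"ry":0,"rz":0},{"tx":-0.05,"ty":0.02,"tz":-0.004,"rx":0,"ry":0,"rz":0},{"tx":-0.05,"ty":0.02,"tz":-0.004,"rx":0,"ry":0,"rz":0},{"tx":-0.05,"ty":0.02,"tz":-0.004,"rx":0,"ry":0,"rz":0},{"tx":-0.05,"ty":0.02,"tz":-0.004,"rx":0,"ry":0,"rz":0},{"tx":-0.05,"ty":0.02,"tz":-0.004,"rx":0,"ry":0,"rz":0},{"tx":-0.05,"ty":0.02,"tz":-0.004,"rx":0,"ry":0,"rz":0},{"tx":-0.05,"ty":0.02,"tz":-0.004,"rx":0,"ry":0,"rz":0},{"tx":0,"ty":0,"tz":0,"rx":0,"ry":0,"rz":0},{"tx":0,"ty":0,"tz":0,"rx":0,"ry":0,"rz":0}]'
python3 -c "
from h import *
snap('wrist','w1b');o=env.get_obs();print(o['tool_pos'],o['tool_rot'],o['force'])"
```

```text
time_s: 2.2
tool_pos: [0.4846, 0.2115, 0.2794]
tool_rot: [-180.0, -0.0, 97.1]
force: [0.4, 0.5, -0.1]
grip_width: 0.0872
[0.48426074 0.2122542  0.2792944 ] [-1.79963883e+02 -3.14698347e-02  9.72046361e+01] [ 0.57965136  0.43960023 -0.02288995]
```

View pics/w1b.png

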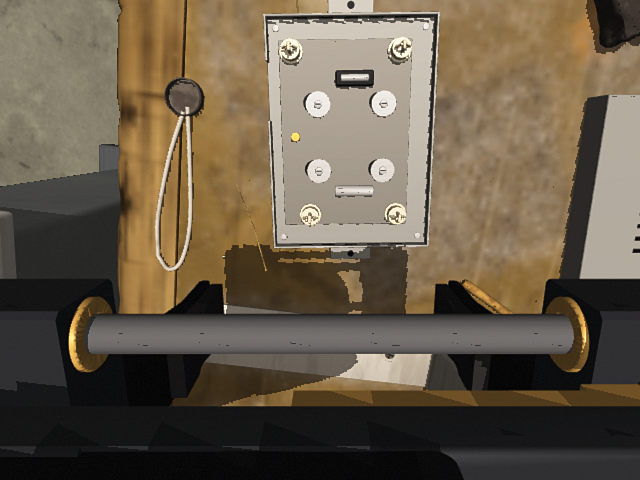

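```bash
python3 - <<'E'
import cv2,numpy as np
i=cv2.imread('pics/w1b.png')
t=[cv2.resize(i[y-18:y+18,x-18:x+18],None,fx=8,fy=8,interpolation=cv2.INTER_CUBIC) for x,y in [(290,50),(399,50),(396,214),(311,214)]]
cv2.imwrite('pics/cp.png',np.vstack([np.hstack(t[:2]),np.hstack([t[3],t[2]])]))
E
```

```text
(no output)
```

View pics/cp.png

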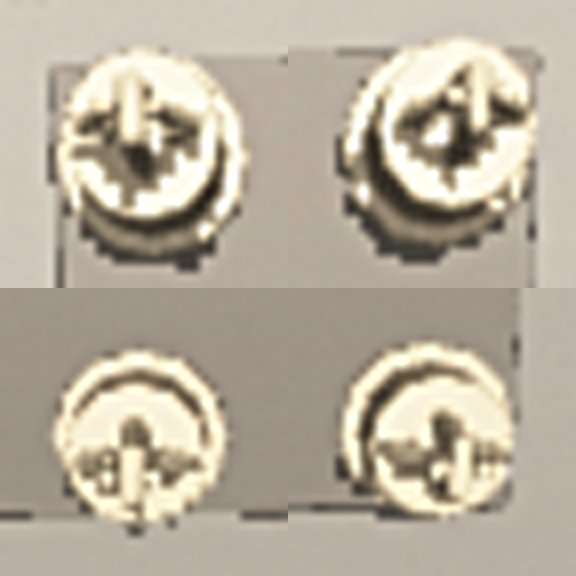

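```bash
cat >> h.py <<'E'
def fit(src,dst):
    src=np.array(src);dst=np.array(dst)[:,:2];A=src-src.mean(0);B=dst-dst.mean(0)
    th=np.arctan2((A[:,0]*B[:,1]-A[:,1]*B[:,0]).sum(),(A*B).sum());R=np.array([[np.cos(th),-np.sin(th)],[np.sin(th),np.cos(th)]])
    o=dst.mean(0)-R@src.mean(0); return o.round(5),round(np.degrees(th),2),((src@R.T+o-dst)*1000).round(1).tolist()
L=np.array([(-48,73),(48,73),(48,-73),(-34,-73)])/1000
E
python3 - <<'E'
from h import *
W=load('w1b')
g=lambda p,c,o:((p[0]-o[0]+.5)/8-.5+c[0]-18,(p[1]-o[1]+.5)/8-.5+c[1]-18)
C=[(290,50),(399,50),(396,214),(311,214)];O=[(0,0),(288,0),(288,288),(0,288)]
hd=[g(p,c,o) for p,c,o in zip([(142,138),(455,128),(442,445),(137,455)],C,O)]
sh=[g(p,c,o) for p,c,o in zip([(152,142),(440,137),(429,428),(140,432)],C,O)]
print(hd)
for z in (.03,.033,.036,.042):print(z,fit(L,[ray(W,*p,z) for p in hd]))
print(fit(L,[ray(W,*p,.027) for p in sh]))
# box outline corners (tops of wall)
bc=[(265,14),(438,13),(428,245),(275,246)]
B=np.array([(-75,103),(75,103),(75,-103),(-75,-103)])/1000
for z in (0.0,.01,.02,.025): print(z,fit(B,[ray(W,*p,z) for p in bc]))
E
```

```text
[(289.3125, 48.8125), (401.4375, 47.5625), (396.8125, 215.1875), (309.6875, 216.4375)]
0.03 (array([0.49124, 0.27984]), np.float64(7.85), [[-0.5, 0.6], [0.3, 1.0], [0.5, -0.8], [-0.2, -0.7]])
0.033 (array([0.4911 , 0.27982]), np.float64(7.85), [[-1.0, 1.1], [0.5, 1.6], [0.9, -1.3], [-0.4, -1.3]])
0.036 (array([0.49096, 0.27979]), np.float64(7.85), [[-1.5, 1.6], [0.8, 2.2], [1.3, -1.8], [-0.6, -1.9]])
0.042 (array([0.49068, 0.27975]), np.float64(7.85), [[-2.4, 2.6], [1.3, 3.4], [2.1, -2.8], [-1.0, -3.1]])
(array([0.49084, 0.28068]), np.float64(7.7), [[-1.5, 1.3], [1.1, 2.1], [1.2, -1.4], [-0.8, -2.0]])
0.0 (array([0.49815, 0.27969]), np.float64(7.75), [[3.6, -4.6], [-1.8, -4.4], [-4.3, 4.3], [2.5, 4.6]])
0.01 (array([0.49763, 0.27964]), np.float64(7.75), [[1.4, -2.3], [-0.3, -1.6], [-2.1, 2.0], [1.0, 1.8]])
0.02 (array([0.49712, 0.27959]), np.float64(7.75), [[-0.9, 0.0], [1.2, 1.2], [0.2, -0.3], [-0.5, -1.0]])
0.025 (array([0.49686, 0.27956]), np.float64(7.75), [[-2.0, 1.2], [2.0, 2.6], [1.3, -1.4], [-1.3, -2.4]])
```

```bash
python3 -m creep '[{"tx":0,"ty":0,"tz":0,"rx":0,"ry":0,"rz":8.4},{"tx":-0.03,"ty":0.004,"tz":0,"rx":0,"ry":0,"rz":0},{"tx":-0.052,"ty":0.004,"tz":0,"rx":0,"ry":0,"rz":0},{"tx":-0.052,"ty":0.004,"tz":0,"rx":0,"ry":0,"rz":0},{"tx":-0.052,"ty":0.004,"tz":0,"rx":0,"ry":0,"rz":0},{"tx":-0.052,"ty":0.004,"tz":0,"rx":0,"ry":0,"rz":0},{"tx":-0.052,"ty":0.004,"tz":0,"rx":0,"ry":0,"rz":0},{"tx":-0.052,"ty":0.004,"tz":0,"rx":0,"ry":0,"rz":0},{"tx":-0.052,"ty":0.004,"tz":0,"rx":0,"ry":0,"rz":0},{"tx":-0.052,"ty":0.003,"tz":0,"rx":0,"ry":0,"rz":0},{"tx":0,"ty":0,"tz":0,"rx":0,"ry":0,"rz":0},{"tx":0,"ty":0,"tz":0,"rx":0,"ry":0,"rz":0},{"tx":0,"ty":0,"tz":0,"rx":0,"ry":0,"rz":0}]'
python3 -c "
from h import *
snap('wrist','w2');o=env.get_obs();print(o['tool_pos'],o['tool_rot'],o['force'])"
```

```text
time_s: 3.88
tool_pos: [0.5107, -0.2331, 0.2793]
tool_rot: [-180.0, -0.1, 88.9]
force: [0.1, 0.5, 0.2]
grip_width: 0.0869
[ 0.51057832 -0.23341816  0.27941577] [ 1.79997857e+02 -5.74866882e-02  8.89163369e+01] [ 0.19553003 -0.78708646 -0.28131893]
```

View pics/w2.png

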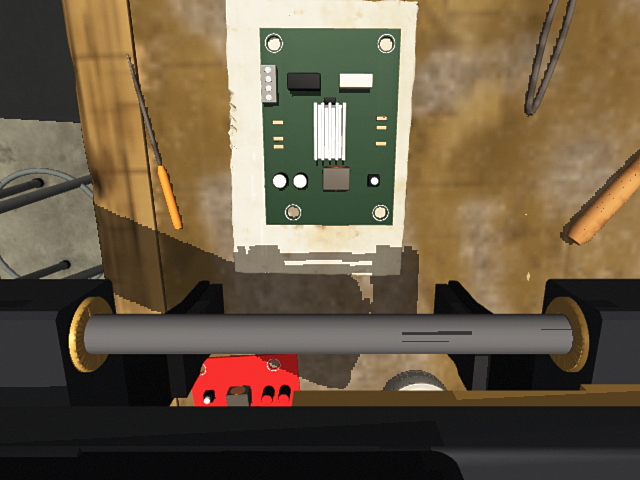

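```bash
python3 - <<'E'
from h import *
W=load('w2'); p=[(274,43.5),(386.3,43.5),(380.5,212),(293,212)]
for z in (.02,.025,.03):print(z,fit(L,[ray(W,*q,z) for q in p]))
k=green(W)[0]; P=np.array([ray(W,u,v,.025)[:2] for u,v in k[:,0].astype(float)])
print(cv2.minAreaRect((P*1000).astype(np.float32)))
T=load('top0')
for X in [(.5,-.1,.025)]: print(proj(W,X))
E
```

```text
0.02 (array([ 0.5132 , -0.16225]), np.float64(-1.23), [[0.7, -0.9], [-0.8, -1.2], [-0.8, 0.9], [0.9, 1.2]])
0.025 (array([ 0.51314, -0.1623 ]), np.float64(-1.23), [[0.1, 0.0], [-0.2, -0.2], [-0.2, -0.0], [0.4, 0.2]])
0.03 (array([ 0.51309, -0.16235]), np.float64(-1.23), [[-0.6, 1.0], [0.4, 0.7], [0.3, -1.0], [-0.1, -0.7]])
((512.8512573242188, -162.30157470703125), (169.3838348388672, 119.27247619628906), 88.70939636230469)
[313.2431013   57.41130575]
```

```bash
python3 -m creep '[{"tx":0.0356,"ty":0.0006,"tz":0.03,"rx":0,"ry":0,"rz":0},{"tx":0.0356,"ty":0.0006,"tz":0.03,"rx":0,"ry":0,"rz":0.1},{"tx":0,"ty":0,"tz":0.05,"rx":0,"ry":0,"rz":0},{"tx":0,"ty":0,"tz":0.05,"rx":0,"ry":0,"rz":0},{"tx":0,"ty":0,"tz":0.0254,"rx":0,"ry":0,"rz":0},{"tx":0,"ty":0,"tz":0,"rx":0,"ry":0,"rz":0},{"tx":0,"ty":0,"tz":0,"rx":0,"ry":0,"rz":0}]' 0.06
python3 -c "
from h import *
snap('wrist','w3');o=env.get_obs();print(o['tool_pos'],o['tool_rot'],o['force'],o['grip_width'])"
```

```text
time_s: 4.8
tool_pos: [0.5138, -0.1642, 0.0955]
tool_rot: [179.9, 0.0, 88.7]
force: [-0.3, -0.0, -0.3]
grip_width: 0.06
[ 0.51403218 -0.16435279  0.09579561] [ 1.79833701e+02 -2.56742868e-03  8.86498605e+01] [ 0.68328626 -0.21201665  0.71926508] 0.05985084035988062
```

View pics/w3.png

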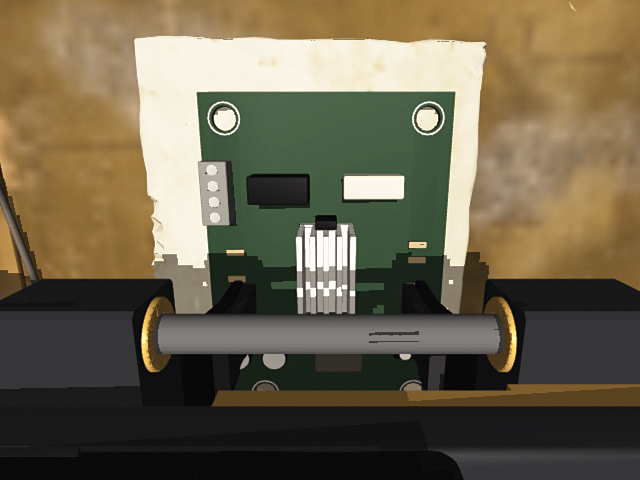

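```bash
python3 - <<'E'
from h import *
W=load('w3')
A=ray(W,224,118,.025);B=ray(W,428,118,.025);print(A,B,np.linalg.norm(A-B),np.degrees(np.arctan2(B[1]-A[1],B[0]-A[0])))
th=np.arctan2(B[1]-A[1],B[0]-A[0]);m=(A+B)/2
print(m[:2]-.073*np.array([-np.sin(th),np.cos(th)]))
# heatsink top corners at .055
for q in [(297,225),(355,225)]: print(ray(W,*q,.055))
E
```

```text
[ 0.46636772 -0.0880081   0.025     ] [ 0.56306614 -0.09022624  0.025     ] 0.09672386108550964 -1.3140634627632592
[ 0.51304284 -0.16209797]
[ 0.50119259 -0.1343245   0.055     ]
[ 0.52624414 -0.1349081   0.055     ]
```

```bash
python3 -m creep '[{"tx":0.002,"ty":-0.001,"tz":0.014,"rx":0,"ry":0,"rz":0},{"tx":0,"ty":0,"tz":0.014,"rx":0,"ry":0,"rz":0},{"tx":0,"ty":0,"tz":0.013,"rx":0,"ry":0,"rz":0},{"tx":0,"ty":0,"tz":0,"rx":0,"ry":0,"rz":0},{"tx":0,"ty":0,"tz":0,"rx":0,"ry":0,"rz":0}]'
```

```text
time_s: 5.48
tool_pos: [0.5114, -0.1626, 0.0525]
tool_rot: [-180.0, 0.0, 88.6]
force: [0.1, 0.2, -0.3]
grip_width: 0.0598
```

```bash
python3 -m creep '[{"tx":0,"ty":0,"tz":0,"rx":0,"ry":0,"rz":0},{"tx":0,"ty":0,"tz":0,"rx":0,"ry":0,"rz":0},{"tx":0,"ty":0,"tz":0,"rx":0,"ry":0,"rz":0},{"tx":0,"ty":0,"tz":0,"rx":0,"ry":0,"rz":0},{"tx":0,"ty":0,"tz":0,"rx":0,"ry":0,"rz":0},{"tx":0,"ty":0,"tz":0,"rx":0,"ry":0,"rz":0}]' 0 40
python3 -c "
from h import *
o=env.get_obs();print(o['tool_pos'],o['tool_rot'],o['force'],o['grip_width'],o['wrist_torque'])"
```

```text
time_s: 6.22
tool_pos: [0.5119, -0.1625, 0.0532]
tool_rot: [180.0, -0.0, 88.6]
force: [0.3, -0.5, 0.1]
grip_width: 0.0256
[ 0.51194816 -0.16248613  0.05324395] [ 1.79972202e+02 -1.96816424e-03  8.86025805e+01] [ 0.31050188 -0.4651361   0.08114985] 0.025608315003895005 [-0.06845423 -0.06788256  0.01887443]
```

Gripped at 25.6 mm. Lift and look.

```bash
python3 -m creep '[{"tx":0,"ty":0,"tz":-0.01,"rx":0,"ry":0,"rz":0},{"tx":0,"ty":0,"tz":-0.02,"rx":0,"ry":0,"rz":0},{"tx":0,"ty":0,"tz":-0.03,"rx":0,"ry":0,"rz":0},{"tx":0,"ty":0,"tz":-0.03,"rx":0,"ry":0,"rz":0},{"tx":0,"ty":0,"tz":-0.03,"rx":0,"ry":0,"rz":0},{"tx":0,"ty":0,"tz":-0.03,"rx":0,"ry":0,"rz":0},{"tx":0,"ty":0,"tz":0,"rx":0,"ry":0,"rz":0},{"tx":0,"ty":0,"tz":0,"rx":0,"ry":0,"rz":0}]'
python3 -c "
from h import *
snap('wrist','w4')
o=env.get_obs();print(o['tool_pos'],o['tool_rot'],o['force'],o['grip_width'],o['wrist_torque'])"
```

```text
time_s: 7.22
tool_pos: [0.5109, -0.1622, 0.2021]
tool_rot: [-179.9, -0.0, 88.6]
force: [0.3, -0.1, -3.0]
grip_width: 0.0258
[ 0.5107085  -0.16216124  0.20170235] [-1.79855037e+02 -2.21386973e-02  8.86022893e+01] [-0.0478543   1.09289022 -2.7017868 ] 0.025440328869181537 [-0.09508183  0.03375878  0.02601886]
```

View pics/w4.png

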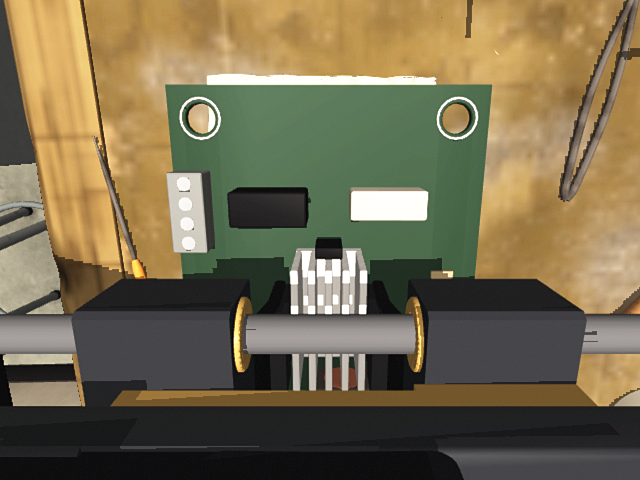

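```bash
python3 - <<'E'
from h import *
W=load('w4')
for z in (.17,.173,.176):
    A=ray(W,200,118.5,z);B=ray(W,457.3,118.5,z)
    th=np.arctan2(B[1]-A[1],B[0]-A[0]);m=(A+B)/2;c=m[:2]-.073*np.array([-np.sin(th),np.cos(th)])
    d=c-np.array([.5108,-.1622]); ps=np.radians(88.6)
    print(z,np.linalg.norm(A-B),np.degrees(th),c,'tool x,y',d@[np.cos(ps),np.sin(ps)],d@[np.sin(ps),-np.cos(ps)])
E
```

```text
0.17 0.09954697856068644 -1.3839916163451258 [ 0.51114233 -0.16189124] tool x,y 0.00031703034170367414 0.00033467948852711324
0.173 0.09778688439859332 -1.3839916163451302 [ 0.51114601 -0.16201032] tool x,y 0.00019807762627395783 0.00034127187842371466
0.176 0.09602679023650015 -1.3839916163451358 [ 0.51114969 -0.1621294 ] tool x,y 7.912491084429976e-05 0.0003478642683204257
```

```bash
python3 -m creep '[{"tx":0,"ty":-0.005,"tz":-0.02,"rx":0,"ry":0,"rz":0},{"tx":0.02,"ty":-0.0106,"tz":-0.025,"rx":0,"ry":0,"rz":0},{"tx":0.04,"ty":-0.01,"tz":0,"rx":0,"ry":0,"rz":0},{"tx":0.045,"ty":-0.005,"tz":0,"rx":0,"ry":0,"rz":0},{"tx":0.045,"ty":0,"tz":0,"rx":0,"ry":0,"rz":0},{"tx":0.045,"ty":0,"tz":0,"rx":0,"ry":0,"rz":0},{"tx":0.045,"ty":0,"tz":0,"rx":0,"ry":0,"rz":0},{"tx":0.045,"ty":0,"tz":0,"rx":0,"ry":0,"rz":0},{"tx":0.045,"ty":0,"tz":0,"rx":0,"ry":0,"rz":0},{"tx":0.045,"ty":0,"tz":0,"rx":0,"ry":0,"rz":0},{"tx":0.04,"ty":0,"tz":0,"rx":0,"ry":0,"rz":0},{"tx":0.0266,"ty":0,"tz":0,"rx":0,"ry":0,"rz":0},{"tx":0,"ty":0,"tz":0,"rx":0,"ry":0,"rz":-4.6},{"tx":0,"ty":0,"tz":0,"rx":0,"ry":0,"rz":-4.6},{"tx":0,"ty":0,"tz":0,"rx":0,"ry":0,"rz":0},{"tx":0,"ty":0,"tz":0,"rx":0,"ry":0,"rz":0}]'
python3 -c "
from h import *
snap('wrist','w5')
o=env.get_obs();print(o['tool_pos'],o['tool_rot'],o['force'],o['grip_width'],o['wrist_torque'])"
```

```text
time_s: 9.28
tool_pos: [0.492, 0.2791, 0.2477]
tool_rot: [-180.0, 0.0, 97.7]
force: [0.5, 0.2, -2.1]
grip_width: 0.0258
[0.49197751 0.27929467 0.24787892] [-1.79977999e+02  1.77217579e-02  9.77031565e+01] [-0.08464641 -0.11750434 -3.18441463] 0.025985094657359733 [-0.08840136  0.00098459  0.0264846 ]
```

View pics/w5.png

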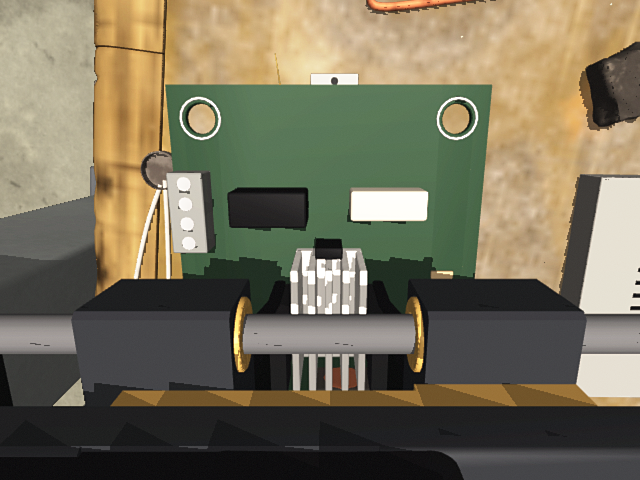

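```bash
python3 -m creep '[{"tx":0.0008,"ty":-0.0009,"tz":0.015,"rx":0,"ry":0,"rz":0},{"tx":0,"ty":0,"tz":0.025,"rx":0,"ry":0,"rz":0},{"tx":0,"ty":0,"tz":0.025,"rx":0,"ry":0,"rz":0},{"tx":0,"ty":0,"tz":0.025,"rx":0,"ry":0,"rz":0},{"tx":0,"ty":0,"tz":0.025,"rx":0,"ry":0,"rz":0},{"tx":0,"ty":0,"tz":0.025,"rx":0,"ry":0,"rz":0},{"tx":0,"ty":0,"tz":0.018,"rx":0,"ry":0,"rz":0},{"tx":0,"ty":0,"tz":0,"rx":0,"ry":0,"rz":0},{"tx":0,"ty":0,"tz":0,"rx":0,"ry":0,"rz":0},{"tx":0,"ty":0,"tz":0,"rx":0,"ry":0,"rz":0}]'
python3 -c "
from h import *
snap('wrist','w6');snap('scene','s6')
i=cv2.imread('pics/w6.png');cv2.imwrite('pics/w6c.png',cv2.resize(i[80:160,150:510],None,fx=2.2,fy=2.2,interpolation=cv2.INTER_CUBIC))
o=env.get_obs();print(o['tool_pos'],o['tool_rot'],o['force'],o['grip_width'],o['wrist_torque'])"
```

```text
time_s: 10.58
tool_pos: [0.4917, 0.2809, 0.0914]
tool_rot: [179.9, -0.1, 97.8]
force: [-0.1, 0.1, -2.5]
grip_width: 0.0259
[0.49146665 0.28074242 0.09110256] [ 1.79913744e+02 -5.39814118e-02  9.77981153e+01] [ 0.0427406   0.11905469 -3.43408397] 0.02545836402074839 [-0.08776758  0.04900925 -0.00052823]
```

View pics/w6c.png

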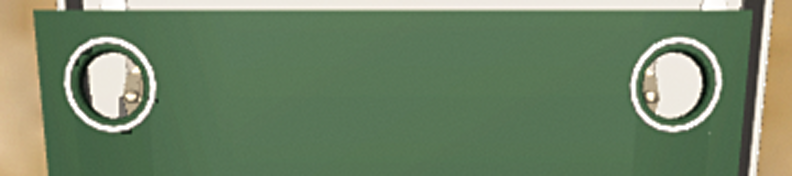

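View pics/s6.png

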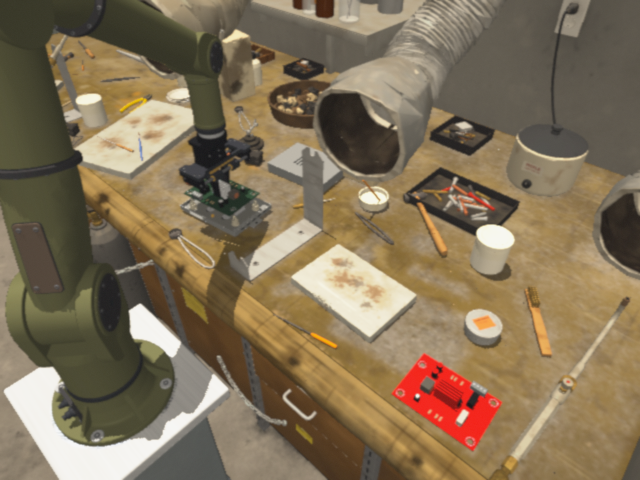

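```bash
python3 -c "
import cv2,numpy as np
i=cv2.imread('pics/w6.png')
cv2.imwrite('pics/w6d.png',np.hstack([cv2.resize(i[92:146,174:228],None,fx=7,fy=7,interpolation=cv2.INTER_CUBIC),cv2.resize(i[92:146,430:484],None,fx=7,fy=7,interpolation=cv2.INTER_CUBIC)]))"
```

```text
(no output)
```

View pics/w6d.png

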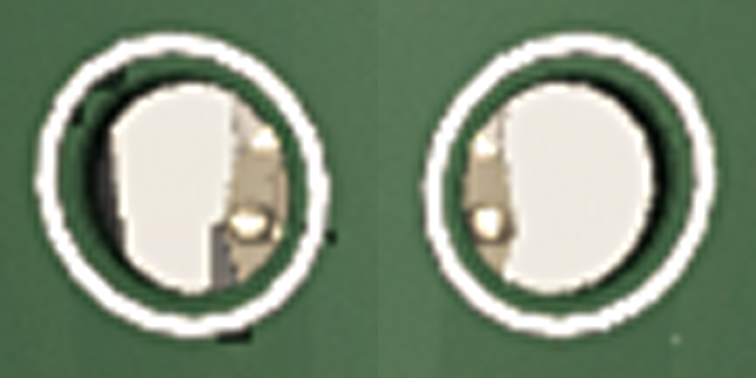

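```bash
python3 -m creep '[{"tx":0.0,"ty":0,"tz":0.006,"rx":0,"ry":0,"rz":0},{"tx":0,"ty":0,"tz":0.006,"rx":0,"ry":0,"rz":0},{"tx":0,"ty":0,"tz":0.002,"rx":0,"ry":0,"rz":0},{"tx":0,"ty":0,"tz":0,"rx":0,"ry":0,"rz":0},{"tx":0,"ty":0,"tz":0,"rx":0,"ry":0,"rz":0}]'
python3 -c "
from h import *
o=env.get_obs();print(o['tool_pos'],o['tool_rot'],o['force'],o['grip_width'],o['wrist_torque'])"
```

```text
time_s: 11.3
tool_pos: [0.4911, 0.2804, 0.0763]
tool_rot: [180.0, -0.0, 97.8]
force: [-0.0, 0.4, -2.9]
grip_width: 0.0258
[0.49106841 0.2804357  0.07628997] [ 1.79983103e+02 -7.45546389e-03  9.77990271e+01] [-0.0430373   0.39816691 -2.85161474] 0.025755362118137795 [-0.06402309  0.00939352  0.0519633 ]
```

```bash
for k in 1 2 3; do python3 -m creep '[{"tx":0.0,"ty":0,"tz":0.0015,"rx":0,"ry":0,"rz":0},{"tx":0,"ty":0,"tz":0,"rx":0,"ry":0,"rz":0}]' | egrep 'pos|rce|rot'; done; python3 -c "
from h import *
o=env.get_obs();print(o['wrist_torque'])"
```

```text
tool_pos: [0.4909, 0.2804, 0.0746]
tool_rot: [-180.0, -0.0, 97.8]
force: [-0.1, -1.0, -3.8]
tool_pos: [0.4909, 0.2803, 0.073]
tool_rot: [-180.0, 0.0, 97.8]
force: [0.9, -1.1, -2.3]
tool_pos: [0.4908, 0.2803, 0.0715]
tool_rot: [-180.0, 0.0, 97.8]
force: [-0.2, -0.2, -3.6]
[-0.06798387  0.05494857  0.02118392]
```

```bash
for k in 1 2 3; do python3 -m creep '[{"tx":0.0,"ty":0,"tz":0.001,"rx":0,"ry":0,"rz":0},{"tx":0,"ty":0,"tz":0,"rx":0,"ry":0,"rz":0}]' | egrep 'pos|rce|rot'; done; python3 -c "
from h import *
o=env.get_obs();print(o['wrist_torque'])"
```

```text
tool_pos: [0.4909, 0.2804, 0.0706]
tool_rot: [-180.0, 0.0, 97.8]
force: [-0.6, -0.0, -3.7]
tool_pos: [0.4909, 0.2804, 0.0696]
tool_rot: [-180.0, 0.0, 97.8]
force: [-0.9, -0.0, -2.9]
tool_pos: [0.4909, 0.2804, 0.0686]
tool_rot: [-180.0, 0.0, 97.8]
force: [0.3, -0.8, -3.0]
[-0.06925457  0.03629901 -0.02110872]
```

```bash
for k in 1 2 3; do python3 -m creep '[{"tx":0.0,"ty":0,"tz":0.001,"rx":0,"ry":0,"rz":0},{"tx":0,"ty":0,"tz":0,"rx":0,"ry":0,"rz":0}]' | egrep 'pos|rce|rot'; done; python3 -c "
from h import *
snap('wrist','w7')
i=cv2.imread('pics/w7.png');cv2.imwrite('pics/w7d.png',np.hstack([cv2.resize(i[92:146,174:228],None,fx=7,fy=7,interpolation=cv2.INTER_CUBIC),cv2.resize(i[92:146,430:484],None,fx=7,fy=7,interpolation=cv2.INTER_CUBIC)]))
o=env.get_obs();print(o['wrist_torque'])"
```

```text
tool_pos: [0.4909, 0.2804, 0.0676]
tool_rot: [-180.0, 0.0, 97.8]
force: [-0.7, -0.3, -2.9]
tool_pos: [0.4909, 0.2804, 0.0666]
tool_rot: [-180.0, 0.0, 97.8]
force: [-0.6, 0.2, -2.5]
tool_pos: [0.4909, 0.2804, 0.0656]
tool_rot: [-180.0, 0.0, 97.8]
force: [0.3, -0.1, -2.9]
[-0.12561611  0.07841418 -0.04249528]
```

View pics/w7d.png

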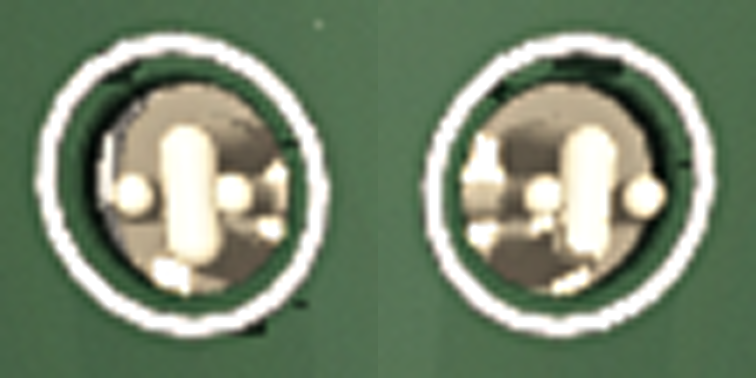

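```bash
python3 -m creep '[{"tx":0.0,"ty":0.0006,"tz":0.0,"rx":0,"ry":0,"rz":0},{"tx":0,"ty":0,"tz":0,"rx":0,"ry":0,"rz":0}]' | egrep 'pos|rce|rot'; for k in 1 2 ; do python3 -m creep '[{"tx":0.0,"ty":0,"tz":0.001,"rx":0,"ry":0,"rz":0},{"tx":0,"ty":0,"tz":0,"rx":0,"ry":0,"rz":0}]' | egrep 'pos|rce|rot';python3 -c "
from h import *
o=env.get_obs();print(o['force'],o['wrist_torque'])"; done
```

```text
tool_pos: [0.4917, 0.2805, 0.0657]
tool_rot: [180.0, -0.0, 97.8]
force: [0.3, 0.6, -3.5]
tool_pos: [0.4914, 0.2804, 0.0646]
tool_rot: [-180.0, 0.0, 97.8]
force: [0.6, -0.3, -3.0]
[ 0.59521326 -0.26322803 -2.99834016] [-0.06259028  0.05574906 -0.00430763]
tool_pos: [0.4915, 0.2805, 0.0636]
tool_rot: [180.0, -0.0, 97.8]
force: [-0.4, -0.4, -2.7]
[-0.41964485 -0.40071671 -2.70843798] [-0.11950825  0.03119874  0.03097925]
```

```bash
for k in 1 2 3; do python3 -m creep '[{"tx":0.0,"ty":0,"tz":0.0008,"rx":0,"ry":0,"rz":0},{"tx":0,"ty":0,"tz":0,"rx":0,"ry":0,"rz":0}]' | egrep 'pos|rce|rot';python3 -c "
from h import *
o=env.get_obs();print(o['force'],o['wrist_torque'])"; done
```

```text
tool_pos: [0.4916, 0.2806, 0.0631]
tool_rot: [180.0, -0.0, 97.8]
force: [-0.6, 0.2, -1.8]
[-0.58180549  0.18816095 -1.77188161] [-0.09829686  0.18005419 -0.014969  ]
tool_pos: [0.4917, 0.2806, 0.0625]
tool_rot: [180.0, -0.0, 97.8]
force: [-1.3, -0.3, 1.9]
[-1.27800424 -0.30474438  1.92461819] [-0.16105578  0.32641364 -0.04447977]
tool_pos: [0.4918, 0.2807, 0.0617]
tool_rot: [180.0, -0.0, 97.8]
force: [-1.4, -0.6, 4.9]
[-1.37433203 -0.62565477  4.92108602] [-0.26457473  0.41524093  0.0761713 ]
```

```bash
python3 -m creep '[{"tx":0,"ty":0,"tz":-0.0006,"rx":0,"ry":0,"rz":0},{"tx":0,"ty":0,"tz":0,"rx":0,"ry":0,"rz":0},{"tx":0,"ty":0,"tz":0,"rx":0,"ry":0,"rz":0},{"tx":0,"ty":0,"tz":0,"rx":0,"ry":0,"rz":0}]' 0.05
python3 -m creep '[{"tx":0,"ty":0,"tz":-0.01,"rx":0,"ry":0,"rz":0},{"tx":0,"ty":0,"tz":-0.015,"rx":0,"ry":0,"rz":0},{"tx":0,"ty":0,"tz":-0.015,"rx":0,"ry":0,"rz":0},{"tx":0,"ty":0,"tz":0,"rx":0,"ry":0,"rz":0},{"tx":0,"ty":0,"tz":0,"rx":0,"ry":0,"rz":0}]'
python3 -c "
from h import *
snap('wrist','w8');snap('scene','s8')
i=cv2.imread('pics/s8.png');cv2.imwrite('pics/s8c.png',cv2.resize(i[150:250,160:290],None,fx=5.5,fy=5.5,interpolation=cv2.INTER_CUBIC))"
```

```text
time_s: 15.6
tool_pos: [0.4915, 0.2805, 0.0617]
tool_rot: [-180.0, 0.0, 97.8]
force: [0.6, -0.1, 0.3]
grip_width: 0.0488
time_s: 16.23
tool_pos: [0.4914, 0.2805, 0.102]
tool_rot: [180.0, -0.0, 97.8]
force: [0.3, 0.3, -0.3]
grip_width: 0.0496
```

View pics/w8.png

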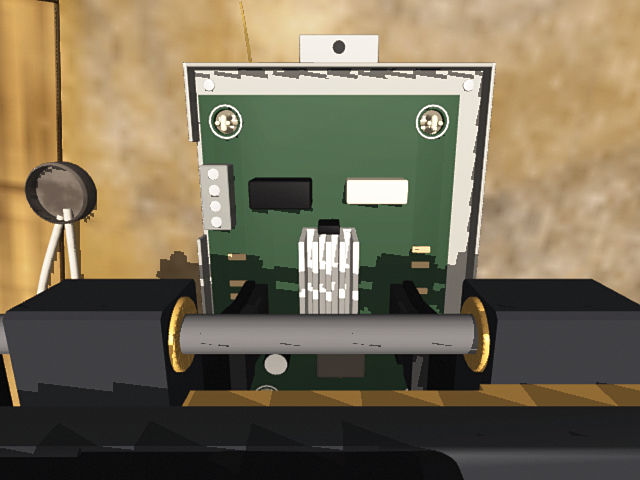

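View pics/s8c.png

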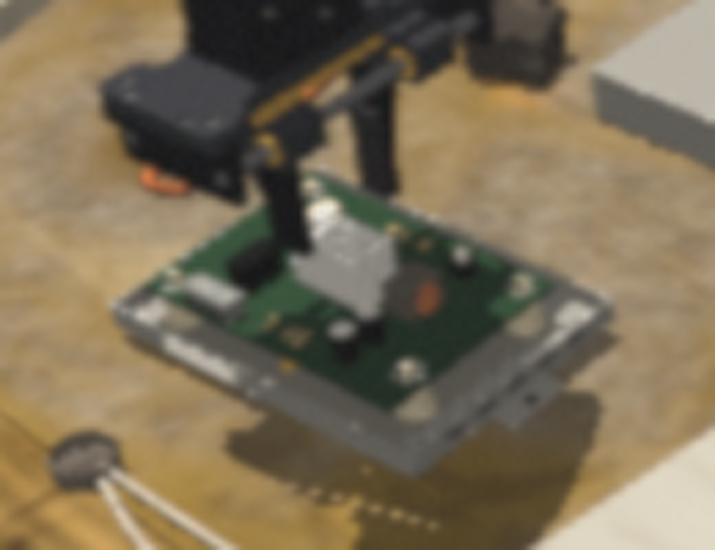

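```bash
python3 -m creep '[{"tx":0.01,"ty":-0.004,"tz":0,"rx":0,"ry":0,"rz":0},{"tx":0.03,"ty":-0.01,"tz":0,"rx":0,"ry":0,"rz":0},{"tx":0.03,"ty":-0.01,"tz":0,"rx":0,"ry":0,"rz":0},{"tx":0,"ty":0,"tz":0.012,"rx":0,"ry":0,"rz":0},{"tx":0,"ty":0,"tz":0.012,"rx":0,"ry":0,"rz":0},{"tx":0,"ty":0,"tz":0.009,"rx":0,"ry":0,"rz":0},{"tx":0,"ty":0,"tz":0,"rx":0,"ry":0,"rz":0},{"tx":0,"ty":0,"tz":0,"rx":0,"ry":0,"rz":0}]' 0 20
python3 -c "
from h import *
W=load('w8')
for z in (.030,.034,.038):
    A=ray(W,226,121.5,z);B=ray(W,432.3,121.5,z);th=np.arctan2(B[1]-A[1],B[0]-A[0]);m=(A+B)/2;print(z,np.linalg.norm(A-B),np.degrees(th),m[:2]-.073*np.array([-np.sin(th),np.cos(th)]))
o=env.get_obs();print(o['tool_pos'],o['tool_rot'],o['force'],o['wrist_torque'])
p=np.radians(7.8);R=np.array([[np.cos(p),-np.sin(p)],[np.sin(p),np.cos(p)]]);print((R.T@(o['tool_pos'][:2]-[.4914,.2805]))*1000)
snap('wrist','w9');snap('scene','s9')
i=cv2.imread('pics/s9.png');cv2.imwrite('pics/s9c.png',cv2.resize(i[150:250,160:290],None,fx=5.5,fy=5.5,interpolation=cv2.INTER_CUBIC))"
```

```text
time_s: 17.32
tool_pos: [0.4588, 0.3462, 0.0691]
tool_rot: [180.0, -0.0, 97.7]
force: [-0.3, 0.5, 0.9]
grip_width: 0.0006
0.03 0.09872942216068824 7.8260685359812125 [0.49170489 0.28102476]
0.034 0.09684460717924967 7.826068535981207 [0.491719   0.28089405]
0.038 0.09495979219781102 7.826068535981209 [0.49173312 0.28076334]
[0.45877771 0.34617243 0.06906452] [ 1.79976920e+02 -5.07104838e-03  9.77428877e+01] [-0.31418397  0.54748686  0.86820575] [-0.04961721  0.0457966  -0.03823239]
[-23.40769131  69.49217492]
```

View pics/s9c.png

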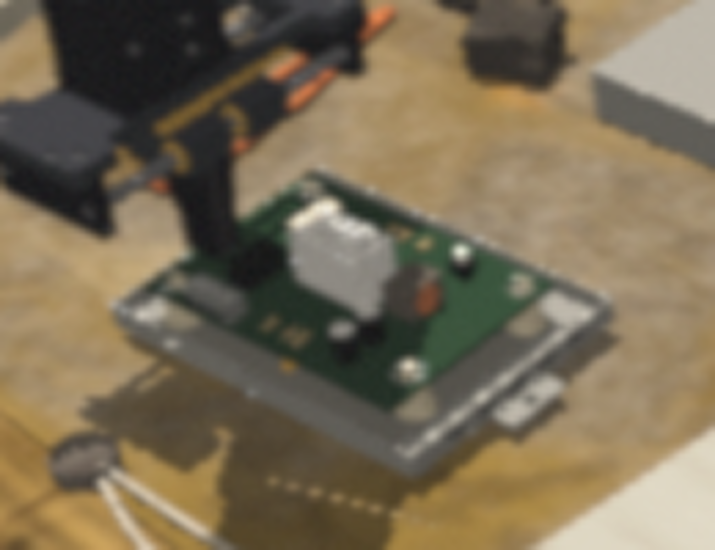

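View pics/w9.png

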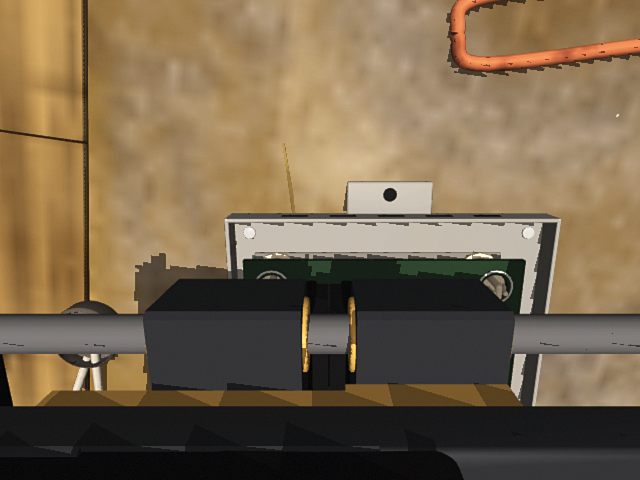

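```bash
python3 -m creep '[{"tx":0,"ty":0,"tz":0.0025,"rx":0,"ry":0,"rz":0},{"tx":0,"ty":0,"tz":0.0025,"rx":0,"ry":0,"rz":0},{"tx":0,"ty":0,"tz":0,"rx":0,"ry":0,"rz":0}]'| egrep 'pos|rce'
for k in 1 2 3 4; do python3 -m creep '[{"tx":0.0,"ty":0,"tz":0.0008,"rx":0,"ry":0,"rz":0},{"tx":0,"ty":0,"tz":0,"rx":0,"ry":0,"rz":0}]' | egrep 'pos|rce'; done
```

```text
tool_pos: [0.458, 0.3465, 0.0636]
force: [-0.3, 0.6, -0.0]
tool_pos: [0.4582, 0.3466, 0.0631]
force: [0.6, -0.6, 0.5]
tool_pos: [0.4582, 0.3466, 0.0622]
force: [-0.0, -0.2, 0.0]
tool_pos: [0.4582, 0.3465, 0.0614]
force: [0.2, -0.7, 0.2]
tool_pos: [0.4583, 0.3467, 0.0608]
force: [0.3, 1.0, 0.9]
```

```bash

for k in 1 2 3 4; do python3 -m creep '[{"tx":0.0,"ty":0,"tz":0.0008,"rx":0,"ry":0,"rz":0},{"tx":0,"ty":0,"tz":0,"rx":0,"ry":0,"rz":0}]' | egrep 'pos|rce'; done
```

```text
tool_pos: [0.4584, 0.3468, 0.0602]
force: [-1.3, -0.2, 2.4]
tool_pos: [0.4584, 0.3469, 0.0594]
force: [-0.7, 1.1, 4.2]
tool_pos: [0.4585, 0.3471, 0.0588]
force: [-0.8, 0.6, 4.6]
tool_pos: [0.4585, 0.3472, 0.0582]
force: [-1.2, -0.1, 7.0]
```

```bash

for k in 1 2 3; do python3 -m creep '[{"tx":0.0,"ty":0,"tz":0.0007,"rx":0,"ry":0,"rz":0},{"tx":0,"ty":0,"tz":0,"rx":0,"ry":0,"rz":0}]' | egrep 'pos|rce'; done
```

```text
tool_pos: [0.4586, 0.3474, 0.0578]
force: [-1.9, 0.6, 8.9]
tool_pos: [0.4587, 0.3475, 0.0574]
force: [-2.5, 0.8, 9.9]
tool_pos: [0.4587, 0.3477, 0.0569]
force: [-2.5, 0.3, 11.0]
```

```bash

for k in 1 2 3; do python3 -m creep '[{"tx":0.0,"ty":0,"tz":0.0007,"rx":0,"ry":0,"rz":0},{"tx":0,"ty":0,"tz":0,"rx":0,"ry":0,"rz":0}]' | egrep 'pos|rce'; done
```

```text
tool_pos: [0.4588, 0.3478, 0.0565]
force: [-2.4, 0.4, 12.4]
tool_pos: [0.4588, 0.3479, 0.056]
force: [-3.1, 0.1, 13.0]
tool_pos: [0.4589, 0.3481, 0.0556]
force: [-3.8, 0.0, 14.3]
```

```bash

for k in 1 2 3; do python3 -m creep '[{"tx":0.0,"ty":0,"tz":0.0006,"rx":0,"ry":0,"rz":0},{"tx":0,"ty":0,"tz":0,"rx":0,"ry":0,"rz":0}]' | egrep 'pos|rce'; done
```

```text
tool_pos: [0.4588, 0.3475, 0.054]
force: [-0.7, 0.6, 6.2]
tool_pos: [0.4588, 0.3477, 0.0533]
force: [-1.1, 0.6, 9.0]
tool_pos: [0.4588, 0.3478, 0.0529]
force: [-2.3, 1.0, 9.9]
```

```bash

python3 -m creep '[{"tx":0,"ty":0,"tz":-0.006,"rx":0,"ry":0,"rz":0},{"tx":0,"ty":0,"tz":-0.006,"rx":0,"ry":0,"rz":0},{"tx":0,"ty":0.024,"tz":0,"rx":0,"ry":0,"rz":0},{"tx":0,"ty":0.023,"tz":0,"rx":0,"ry":0,"rz":0},{"tx":0,"ty":0,"tz":0,"rx":0,"ry":0,"rz":0},{"tx":0,"ty":0,"tz":0,"rx":0,"ry":0,"rz":0}]'
python3 -c "
from h import *
snap('wrist','w10');snap('scene','s10')
i=cv2.imread('pics/s10.png');cv2.imwrite('pics/s10c.png',cv2.resize(i[150:250,160:290],None,fx=5.5,fy=5.5,interpolation=cv2.INTER_CUBIC))"
```

```text
time_s: 22.8
tool_pos: [0.5038, 0.3526, 0.0628]
tool_rot: [-179.9, 0.0, 97.8]
force: [0.3, 0.2, -0.4]
grip_width: 0.0002
```

View pics/s10c.png

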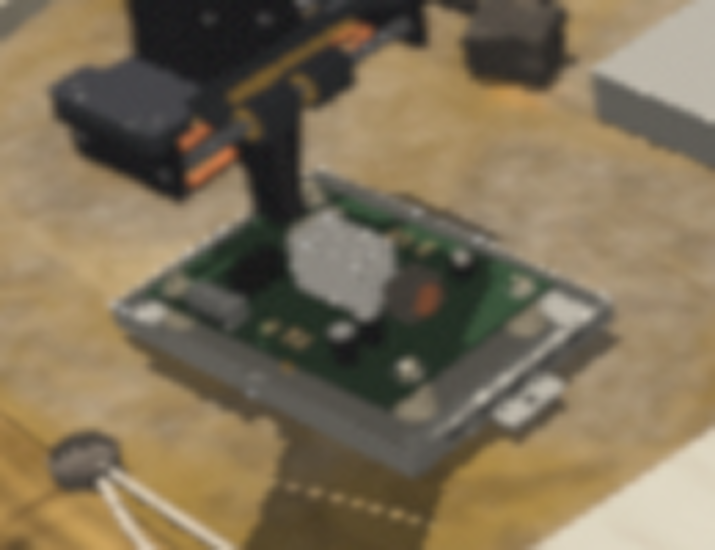

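View pics/w10.png

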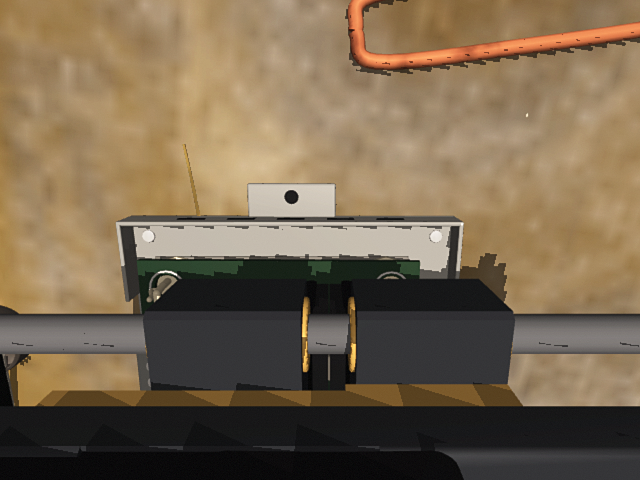

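```bash

python3 -m creep '[{"tx":0,"ty":0,"tz":0.0025,"rx":0,"ry":0,"rz":0},{"tx":0,"ty":0,"tz":0,"rx":0,"ry":0,"rz":0}]' | egrep 'pos|rce';for k in 1 2 3 4; do python3 -m creep '[{"tx":0.0,"ty":0,"tz":0.0008,"rx":0,"ry":0,"rz":0},{"tx":0,"ty":0,"tz":0,"rx":0,"ry":0,"rz":0}]' | egrep 'pos|rce'; done
```

```text
tool_pos: [0.5042, 0.3529, 0.0607]
force: [0.2, 0.4, 0.9]
tool_pos: [0.5048, 0.353, 0.0602]
force: [0.6, 0.9, -0.7]
tool_pos: [0.5048, 0.3529, 0.0593]
force: [-0.2, -0.5, 1.0]
tool_pos: [0.5048, 0.3529, 0.0585]
force: [0.0, -0.9, 0.2]
tool_pos: [0.5048, 0.3529, 0.0577]
force: [-0.3, 0.3, 0.4]
```

```bash

for k in 1 2 3 4 5; do python3 -m creep '[{"tx":0.0,"ty":0,"tz":0.0007,"rx":0,"ry":0,"rz":0},{"tx":0,"ty":0,"tz":0,"rx":0,"ry":0,"rz":0}]' | egrep 'pos|rce'; done
```

```text
tool_pos: [0.5048, 0.3529, 0.057]
force: [1.0, -0.4, -0.4]
tool_pos: [0.5048, 0.353, 0.0563]
force: [-0.2, 1.5, 0.3]
tool_pos: [0.5049, 0.353, 0.0557]
force: [-0.4, 0.5, 0.7]
tool_pos: [0.505, 0.3531, 0.0553]
force: [-0.5, 0.0, 2.2]
tool_pos: [0.5051, 0.3532, 0.0547]
force: [-0.8, 0.4, 3.5]
```

```bash

for k in 1 2 3 4 5; do python3 -m creep '[{"tx":0.0,"ty":0,"tz":0.0007,"rx":0,"ry":0,"rz":0},{"tx":0,"ty":0,"tz":0,"rx":0,"ry":0,"rz":0}]' | egrep 'pos|rce'; done
```

```text
tool_pos: [0.5051, 0.3533, 0.0541]
force: [-1.4, -0.8, 4.7]
tool_pos: [0.5052, 0.3534, 0.0537]
force: [-0.6, -0.4, 7.6]
tool_pos: [0.5053, 0.3535, 0.0533]
force: [-0.5, 0.0, 8.7]
tool_pos: [0.5054, 0.3536, 0.0529]
force: [-1.0, -0.5, 9.3]
tool_pos: [0.5055, 0.3537, 0.0525]
force: [-2.1, -0.1, 10.3]
```

```bash

for k in 1 2 3 4; do python3 -m creep '[{"tx":0.0,"ty":0,"tz":0.0008,"rx":0,"ry":0,"rz":0},{"tx":0,"ty":0,"tz":0,"rx":0,"ry":0,"rz":0}]' | egrep 'pos|rce'; done
```

```text
tool_pos: [0.5056, 0.3538, 0.052]
force: [-2.3, -0.6, 12.1]
tool_pos: [0.5057, 0.3539, 0.0515]
force: [-2.6, -0.1, 13.7]
tool_pos: [0.5057, 0.354, 0.051]
force: [-2.7, -0.7, 16.2]
tool_pos: [0.5059, 0.3541, 0.0506]
force: [-3.7, -0.9, 17.0]
```

```bash

for k in 1; do python3 -m creep '[{"tx":0.0,"ty":0,"tz":0.0006,"rx":0,"ry":0,"rz":0},{"tx":0,"ty":0,"tz":0,"rx":0,"ry":0,"rz":0}]' | egrep 'time|pos|rce'; done
python3 -c "
from h import *
snap('scene','s11')
i=cv2.imread('pics/s11.png');cv2.imwrite('pics/s11c.png',cv2.resize(i[150:250,160:290],None,fx=5.5,fy=5.5,interpolation=cv2.INTER_CUBIC))
o=env.get_obs();print(o['force'],o['tool_rot'])"
```

```text
time_s: 27.9
tool_pos: [0.5059, 0.3543, 0.0502]
force: [-3.7, -0.7, 17.5]
[-4.13448089 -1.40480787 17.14792814] [ 1.79856240e+02 -1.52070953e-01  9.78087022e+01]
```

View pics/s11c.png

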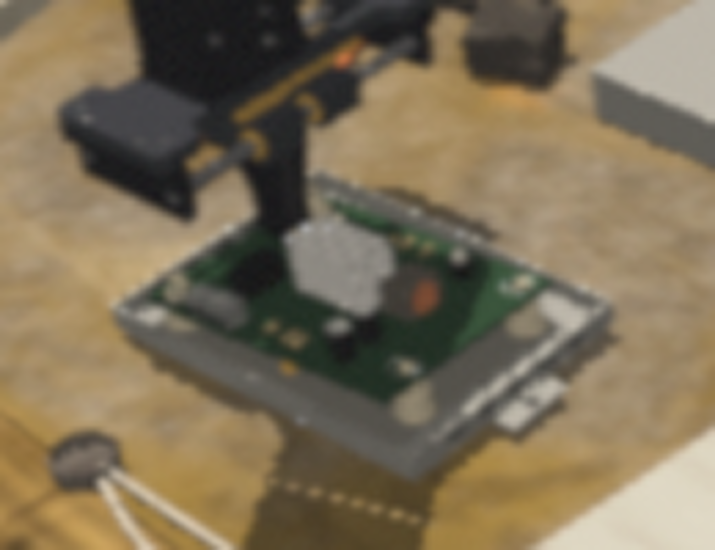

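```bash

python3 -m creep '[{"tx":0,"ty":0,"tz":-0.006,"rx":0,"ry":0,"rz":0},{"tx":0,"ty":0,"tz":-0.02,"rx":0,"ry":0,"rz":0},{"tx":0,"ty":0,"tz":-0.026,"rx":0,"ry":0,"rz":0},{"tx":-0.03,"ty":-0.01,"tz":0,"rx":0,"ry":0,"rz":0},{"tx":-0.04,"ty":-0.012,"tz":0,"rx":0,"ry":0,"rz":0},{"tx":-0.02,"ty":0,"tz":0,"rx":0,"ry":0,"rz":0},{"tx":0,"ty":0,"tz":0,"rx":0,"ry":0,"rz":0},{"tx":0,"ty":0,"tz":0,"rx":0,"ry":0,"rz":0}]'
python3 -c "
from h import *
snap('wrist','w12');snap('scene','s12')
i=cv2.imread('pics/s12.png');cv2.imwrite('pics/s12c.png',cv2.resize(i[150:250,160:290],None,fx=5.5,fy=5.5,interpolation=cv2.INTER_CUBIC))
o=env.get_obs();print(o['force'],o['tool_rot'])"
```

```text
time_s: 28.95
tool_pos: [0.4953, 0.2626, 0.0991]
tool_rot: [180.0, -0.1, 97.9]
force: [-0.3, -0.6, -1.4]
grip_width: 0.0007
[ 0.04814452  0.6237875  -0.52332525] [ 1.79989683e+02 -3.05646939e-02  9.79292807e+01]
```

View pics/s12c.png

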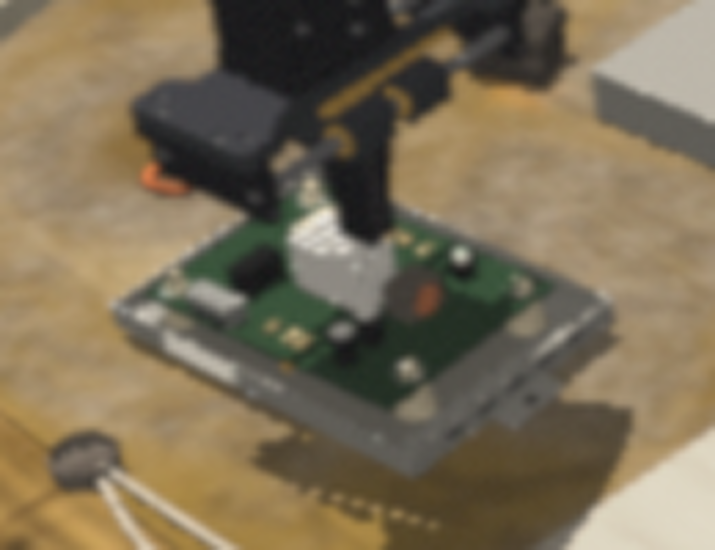

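View pics/w12.png

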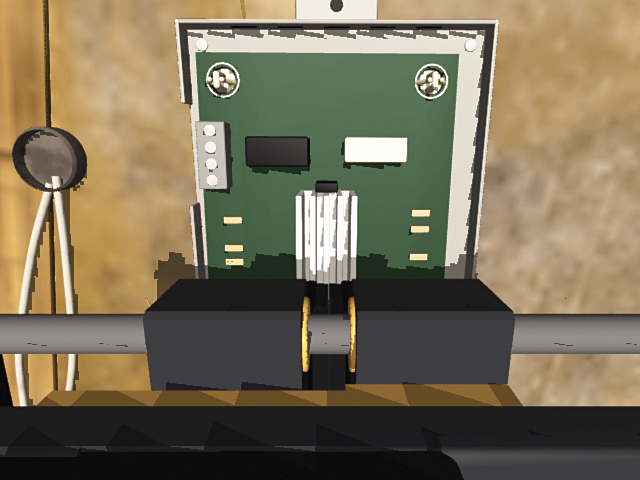

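```bash
python3 -c "
import cv2,numpy as np
i=cv2.imread('pics/w12.png')
cv2.imwrite('pics/w12d.png',np.hstack([cv2.resize(i[55:105,197:247],None,fx=8,fy=8,interpolation=cv2.INTER_CUBIC),cv2.resize(i[55:105,407:457],None,fx=8,fy=8,interpolation=cv2.INTER_CUBIC)]))"
```

```text
(no output)
```

View pics/w12d.png

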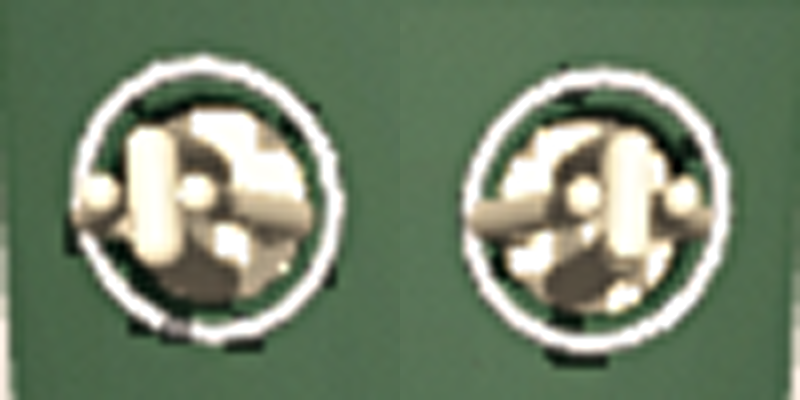

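```bash
python3 -c "
import cv2,numpy as np
i=cv2.imread('pics/w8.png')
cv2.imwrite('pics/w8d.png',np.hstack([cv2.resize(i[97:147,201:251],None,fx=8,fy=8,interpolation=cv2.INTER_CUBIC),cv2.resize(i[97:147,407:457],None,fx=8,fy=8,interpolation=cv2.INTER_CUBIC)]))"
```

```text
(no output)
```

View pics/w8d.png

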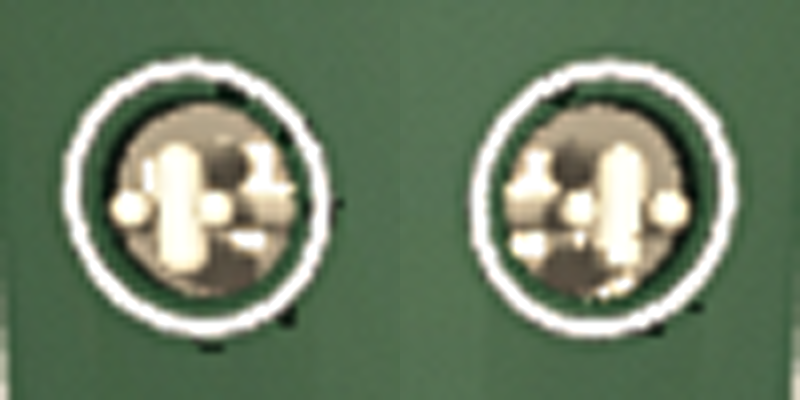

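```bash

python3 -m creep '[{"tx":0.029,"ty":0.0096,"tz":0,"rx":0,"ry":0,"rz":0},{"tx":0.03,"ty":0.0095,"tz":0,"rx":0,"ry":0,"rz":0},{"tx":0.03,"ty":0.0095,"tz":0,"rx":0,"ry":0,"rz":0},{"tx":0,"ty":0,"tz":0.014,"rx":0,"ry":0,"rz":0},{"tx":0,"ty":0,"tz":0.014,"rx":0,"ry":0,"rz":0},{"tx":0,"ty":0,"tz":0.008,"rx":0,"ry":0,"rz":0},{"tx":0,"ty":0,"tz":0,"rx":0,"ry":0,"rz":0},{"tx":0,"ty":0,"tz":0,"rx":0,"ry":0,"rz":0}]' >/dev/null
python3 -c "
from h import *
o=env.get_obs();print(o['force'],o['tool_rot'],o['tool_pos'])
p=np.radians(7.8);R=np.array([[np.cos(p),-np.sin(p)],[np.sin(p),np.cos(p)]]);print((R.T@(o['tool_pos'][:2]-[.4914,.2805]))*1000)"
```

```text
[0.16899408 0.75373031 0.32116572] [ 1.79961234e+02 -2.08290633e-02  9.77593154e+01] [0.51189626 0.35254653 0.06342535]
[30.08446402 68.59828299]
```

Contact is expected near 0.0575; go down in steps.

```bash

python3 -m creep '[{"tx":0.001,"ty":0,"tz":0.0025,"rx":0,"ry":0,"rz":0},{"tx":0,"ty":-0.0005,"tz":0.0025,"rx":0,"ry":0,"rz":0},{"tx":0,"ty":0,"tz":0,"rx":0,"ry":0,"rz":0}]' | egrep 'pos|rce';for k in 1 2 3 4 5; do python3 -m creep '[{"tx":0.0,"ty":0,"tz":0.0008,"rx":0,"ry":0,"rz":0},{"tx":0,"ty":0,"tz":0,"rx":0,"ry":0,"rz":0}]' | egrep 'pos|rce'; done
```

```text
tool_pos: [0.5106, 0.3537, 0.0578]
force: [0.0, -0.8, 0.1]
tool_pos: [0.5109, 0.3538, 0.0572]
force: [-0.1, 0.5, -0.9]
tool_pos: [0.5109, 0.3538, 0.0564]
force: [0.4, -0.1, 0.1]
tool_pos: [0.511, 0.3539, 0.0557]
force: [0.2, -0.1, 0.0]
tool_pos: [0.511, 0.354, 0.0551]
force: [-0.8, -0.5, 2.5]
tool_pos: [0.5112, 0.3541, 0.0545]
force: [-0.8, 0.4, 4.2]
```

```bash

for k in 1 2 3 ; do python3 -m creep '[{"tx":0.0,"ty":0,"tz":0.0008,"rx":0,"ry":0,"rz":0},{"tx":0,"ty":0,"tz":0,"rx":0,"ry":0,"rz":0}]' | egrep 'pos|rce'; done
```

```text
tool_pos: [0.5112, 0.3542, 0.0539]
force: [-0.1, 0.4, 6.4]
tool_pos: [0.5114, 0.3543, 0.0534]
force: [-0.9, -0.4, 7.5]
tool_pos: [0.5114, 0.3544, 0.0528]
force: [-1.2, 0.5, 8.7]
```

```bash

for k in 1 2 3 4; do python3 -m creep '[{"tx":0.0,"ty":0,"tz":0.0008,"rx":0,"ry":0,"rz":0},{"tx":0,"ty":0,"tz":0,"rx":0,"ry":0,"rz":0}]' | egrep 'pos|rce'; done
```

```text
tool_pos: [0.5115, 0.3545, 0.0524]
force: [-2.0, -0.5, 9.3]
tool_pos: [0.5116, 0.3546, 0.0519]
force: [-1.6, -0.7, 12.0]
tool_pos: [0.5117, 0.3547, 0.0514]
force: [-1.9, -1.3, 13.3]
tool_pos: [0.5119, 0.3548, 0.051]
force: [-2.5, -0.8, 15.4]
```

```bash

for k in 1 2; do python3 -m creep '[{"tx":0.0,"ty":0,"tz":0.0006,"rx":0,"ry":0,"rz":0},{"tx":0,"ty":0,"tz":0,"rx":0,"ry":0,"rz":0}]' | egrep 'pos|rce'; done
```

```text
tool_pos: [0.5119, 0.3549, 0.0506]
force: [-3.1, -1.1, 15.6]
tool_pos: [0.5119, 0.355, 0.0502]
force: [-3.4, -1.3, 17.5]
```

```bash

for k in 1 2 ; do python3 -m creep '[{"tx":0.0,"ty":0,"tz":0.0004,"rx":0,"ry":0,"rz":0},{"tx":0,"ty":0,"tz":0,"rx":0,"ry":0,"rz":0}]' | egrep 'time|pos|rce'; done
```

```text
time_s: 34.17
tool_pos: [0.512, 0.3551, 0.05]
force: [-3.3, -1.5, 17.0]
time_s: 34.42
tool_pos: [0.512, 0.3551, 0.0498]
force: [-4.2, -0.8, 18.6]
```

```bash

python3 -m creep '[{"tx":0,"ty":0,"tz":-0.008,"rx":0,"ry":0,"rz":0},{"tx":0,"ty":0,"tz":-0.02,"rx":0,"ry":0,"rz":0},{"tx":0,"ty":0,"tz":-0.02,"rx":0,"ry":0,"rz":0},{"tx":-0.03,"ty":-0.003,"tz":0,"rx":0,"ry":0,"rz":0},{"tx":-0.04,"ty":-0.003,"tz":0,"rx":0,"ry":0,"rz":0},{"tx":-0.04,"ty":0,"tz":0,"rx":0,"ry":0,"rz":0},{"tx":-0.031,"ty":0,"tz":0,"rx":0,"ry":0,"rz":0},{"tx":0,"ty":0,"tz":0.012,"rx":0,"ry":0,"rz":0},{"tx":0,"ty":0,"tz":0.012,"rx":0,"ry":0,"rz":0},{"tx":0,"ty":0,"tz":0,"rx":0,"ry":0,"rz":0},{"tx":0,"ty":0,"tz":0,"rx":0,"ry":0,"rz":0}]' >/dev/null
python3 -c "
from h import *
snap('wrist','w13');snap('scene','s13')
i=cv2.imread('pics/s13.png');cv2.imwrite('pics/s13c.png',cv2.resize(i[150:250,160:290],None,fx=5.5,fy=5.5,interpolation=cv2.INTER_CUBIC))
o=env.get_obs();print(o['time_s'],o['force'],o['tool_rot'],o['tool_pos'])
p=np.radians(7.8);R=np.array([[np.cos(p),-np.sin(p)],[np.sin(p),np.cos(p)]]);print((R.T@(o['tool_pos'][:2]-[.4914,.2805]))*1000)"
```

```text
35.9 [ 0.27605183 -0.15664811  0.27094544] [ 1.79970153e+02 -1.19847593e-02  9.78672230e+01] [0.5241703  0.21402869 0.07063399]
[ 23.44590733 -70.30374888]
```

View pics/s13c.png

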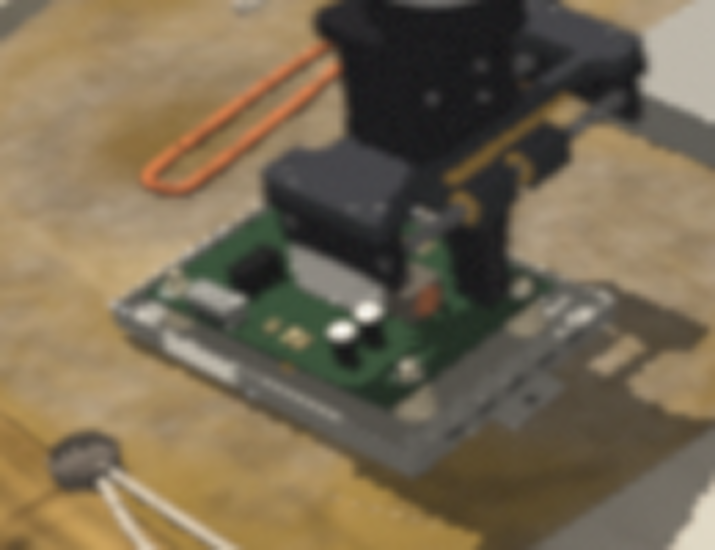

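View pics/w13.png

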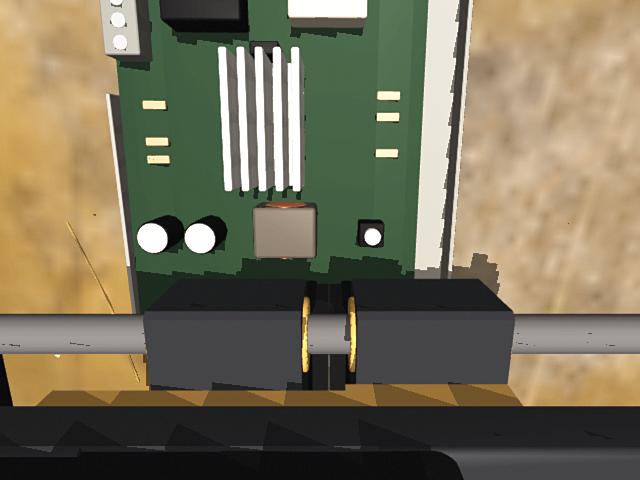

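```bash

python3 -m creep '[{"tx":-0.0005,"ty":0,"tz":0.003,"rx":0,"ry":0,"rz":0},{"tx":0,"ty":0,"tz":0.003,"rx":0,"ry":0,"rz":0},{"tx":0,"ty":0,"tz":0.001,"rx":0,"ry":0,"rz":0},{"tx":0,"ty":0,"tz":0,"rx":0,"ry":0,"rz":0}]' | egrep 'pos|rce';for k in 1 2 3 4; do python3 -m creep '[{"tx":0.0,"ty":0,"tz":0.001,"rx":0,"ry":0,"rz":0},{"tx":0,"ty":0,"tz":0,"rx":0,"ry":0,"rz":0}]' | egrep 'pos|rce'; done
```

```text
tool_pos: [0.5241, 0.2127, 0.0633]
force: [0.6, 0.2, -0.3]
tool_pos: [0.5241, 0.2127, 0.0623]
force: [-0.2, 0.1, 0.2]
tool_pos: [0.524, 0.2128, 0.0613]
force: [0.1, 0.2, -0.0]
tool_pos: [0.5243, 0.2127, 0.0605]
force: [0.7, -0.5, 1.0]
tool_pos: [0.5244, 0.2127, 0.0597]
force: [0.2, -0.9, 2.7]
```

```bash

for k in 1 2 3 4; do python3 -m creep '[{"tx":0.0,"ty":0,"tz":0.0009,"rx":0,"ry":0,"rz":0},{"tx":0,"ty":0,"tz":0,"rx":0,"ry":0,"rz":0}]' | egrep 'pos|rce'; done
```

```text
tool_pos: [0.5246, 0.2125, 0.0588]
force: [1.0, -1.8, 5.4]
tool_pos: [0.5247, 0.2125, 0.0582]
force: [0.2, -2.2, 7.1]
tool_pos: [0.5249, 0.2124, 0.0575]
force: [0.1, -3.4, 8.8]
tool_pos: [0.5251, 0.2123, 0.057]
force: [-1.1, -3.3, 9.9]
```

```bash

for k in 1 2 3; do python3 -m creep '[{"tx":0.0,"ty":0,"tz":0.0009,"rx":0,"ry":0,"rz":0},{"tx":0,"ty":0,"tz":0,"rx":0,"ry":0,"rz":0}]' | egrep 'pos|rce'; done
```

```text
tool_pos: [0.5253, 0.2123, 0.0564]
force: [-1.2, -3.4, 11.2]
tool_pos: [0.5255, 0.2122, 0.0558]
force: [-1.7, -3.0, 13.1]
tool_pos: [0.5257, 0.2122, 0.0552]
force: [-1.5, -5.4, 15.4]
```

```bash

for k in 1 2 3; do python3 -m creep '[{"tx":0.0,"ty":0,"tz":0.0006,"rx":0,"ry":0,"rz":0},{"tx":0,"ty":0,"tz":0,"rx":0,"ry":0,"rz":0}]' | egrep 'pos|rce'; done
```

```text
tool_pos: [0.5258, 0.2121, 0.0548]
force: [-1.6, -4.3, 15.9]
tool_pos: [0.5259, 0.2121, 0.0544]
force: [-1.7, -4.9, 17.0]
tool_pos: [0.5255, 0.2125, 0.0527]
force: [-0.0, -3.1, 9.2]
```

```bash

python3 -m creep '[{"tx":0,"ty":0,"tz":-0.006,"rx":0,"ry":0,"rz":0},{"tx":0,"ty":0,"tz":-0.006,"rx":0,"ry":0,"rz":0},{"tx":0,"ty":-0.018,"tz":0,"rx":0,"ry":0,"rz":0},{"tx":0,"ty":-0.018,"tz":0,"rx":0,"ry":0,"rz":0},{"tx":0,"ty":0,"tz":0,"rx":0,"ry":0,"rz":0},{"tx":0,"ty":0,"tz":0,"rx":0,"ry":0,"rz":0}]' >/dev/null
python3 -c "
from h import *
o=env.get_obs();print(o['time_s'],o['force'],o['tool_rot'],o['tool_pos'])
p=np.radians(7.8);R=np.array([[np.cos(p),-np.sin(p)],[np.sin(p),np.cos(p)]]);print((R.T@(o['tool_pos'][:2]-[.4914,.2805]))*1000)"
```

```text
40.65 [0.58192061 0.07313173 1.07823451] [ 1.79954349e+02 -1.45917095e-02  9.78232181e+01] [0.48899698 0.20824766 0.06339052]
[-12.18655347 -71.25772482]
```

```bash

python3 -m creep '[{"tx":0,"ty":0.001,"tz":0.0025,"rx":0,"ry":0,"rz":0},{"tx":0,"ty":0,"tz":0,"rx":0,"ry":0,"rz":0}]' | egrep 'pos|rce';for k in 1 2 3 4 5; do python3 -m creep '[{"tx":0.0,"ty":0,"tz":0.0009,"rx":0,"ry":0,"rz":0},{"tx":0,"ty":0,"tz":0,"rx":0,"ry":0,"rz":0}]' | egrep 'pos|rce'; done
```

```text
tool_pos: [0.4898, 0.2079, 0.0605]
force: [0.2, -0.4, -0.0]
tool_pos: [0.4895, 0.2079, 0.0597]
force: [-0.7, -0.2, 0.8]
tool_pos: [0.4894, 0.208, 0.0589]
force: [0.5, -0.8, 0.2]
tool_pos: [0.4894, 0.208, 0.058]
force: [0.1, 0.3, 0.4]
tool_pos: [0.4894, 0.208, 0.0571]
force: [-0.6, 0.3, -0.2]
tool_pos: [0.4894, 0.208, 0.0562]
force: [0.3, 0.0, -0.5]
```

```bash

for k in 1 2 3 4; do python3 -m creep '[{"tx":0.0,"ty":0,"tz":0.0008,"rx":0,"ry":0,"rz":0},{"tx":0,"ty":0,"tz":0,"rx":0,"ry":0,"rz":0}]' | egrep 'pos|rce'; done
```

```text
tool_pos: [0.4894, 0.208, 0.0554]
force: [0.5, -0.5, 0.2]
tool_pos: [0.4896, 0.208, 0.0548]
force: [-0.0, -0.3, 2.1]
tool_pos: [0.4897, 0.2078, 0.0542]
force: [-0.2, -1.1, 5.1]
tool_pos: [0.4898, 0.2077, 0.0535]
force: [-1.9, -3.3, 5.7]
```

```bash

for k in 1 2 3 4 5; do python3 -m creep '[{"tx":0.0,"ty":0,"tz":0.0008,"rx":0,"ry":0,"rz":0},{"tx":0,"ty":0,"tz":0,"rx":0,"ry":0,"rz":0}]' | egrep 'pos|rce'; done
```

```text
tool_pos: [0.4899, 0.2076, 0.053]
force: [-1.9, -2.9, 8.3]
tool_pos: [0.49, 0.2075, 0.0525]
force: [-2.3, -4.3, 10.8]
tool_pos: [0.4901, 0.2073, 0.052]
force: [-3.8, -3.3, 12.2]
tool_pos: [0.4902, 0.2072, 0.0514]
force: [-3.7, -4.8, 13.6]
tool_pos: [0.4903, 0.2071, 0.0509]
force: [-4.4, -5.3, 16.2]
```

```bash

python3 -m creep '[{"tx":0,"ty":0,"tz":-0.006,"rx":0,"ry":0,"rz":0},{"tx":0,"ty":0,"tz":-0.02,"rx":0,"ry":0,"rz":0},{"tx":0,"ty":0,"tz":-0.035,"rx":0,"ry":0,"rz":0},{"tx":0,"ty":0,"tz":-0.035,"rx":0,"ry":0,"rz":0},{"tx":-0.015,"ty":0,"tz":-0.035,"rx":0,"ry":0,"rz":0},{"tx":-0.015,"ty":0,"tz":-0.025,"rx":0,"ry":0,"rz":0},{"tx":0,"ty":0,"tz":0,"rx":0,"ry":0,"rz":0},{"tx":0,"ty":0,"tz":0,"rx":0,"ry":0,"rz":0}]'
python3 -c "
from h import *
snap('wrist','w14');snap('scene','s14')
i=cv2.imread('pics/s14.png');cv2.imwrite('pics/s14c.png',cv2.resize(i[150:250,160:290],None,fx=5.5,fy=5.5,interpolation=cv2.INTER_CUBIC))"
```

```text
time_s: 45.4
tool_pos: [0.4928, 0.1789, 0.2039]
tool_rot: [-179.9, -0.0, 97.8]
force: [0.3, 0.5, -0.4]
grip_width: 0.0002
```

View pics/s14c.png

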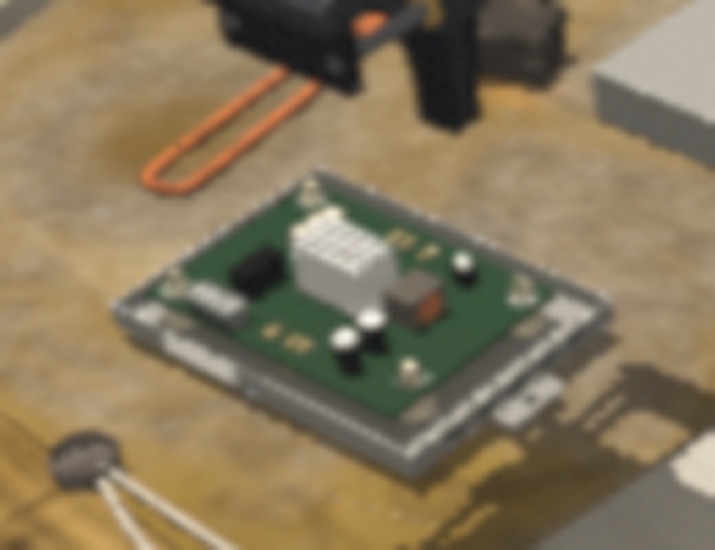

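View pics/w14.png

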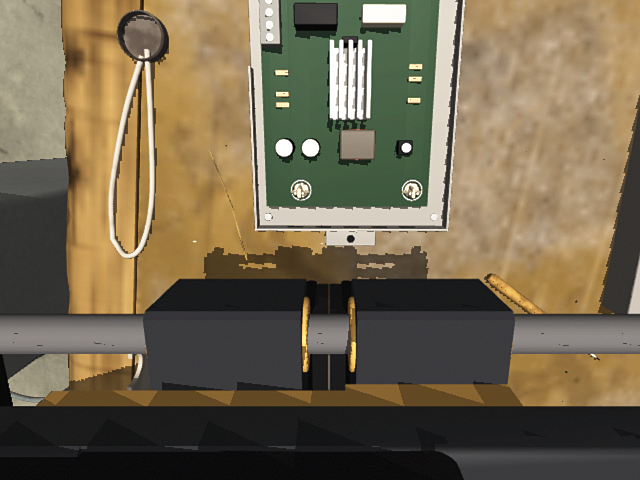

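```bash

python3 -m creep '[{"tx":0.03,"ty":-0.004,"tz":0.02,"rx":0,"ry":0,"rz":0},{"tx":0.03,"ty":-0.004,"tz":0.035,"rx":0,"ry":0,"rz":0},{"tx":0.03,"ty":0,"tz":0.035,"rx":0,"ry":0,"rz":0},{"tx":0,"ty":0,"tz":0.01,"rx":0,"ry":0,"rz":0},{"tx":0,"ty":0,"tz":0,"rx":0,"ry":0,"rz":0},{"tx":0,"ty":0,"tz":0,"rx":0,"ry":0,"rz":0}]'
python3 -c "
from h import *
snap('wrist','w15')
i=cv2.imread('pics/w15.png');j=cv2.imread('pics/w14.png')
cv2.imwrite('pics/w15a.png',cv2.resize(i[40:160,180:480],None,fx=2.6,fy=2.6,interpolation=cv2.INTER_CUBIC))
cv2.imwrite('pics/w14d.png',np.hstack([cv2.resize(j[175:205,286:316],None,fx=13,fy=13,interpolation=cv2.INTER_CUBIC),cv2.resize(j[175:205,397:427],None,fx=13,fy=13,interpolation=cv2.INTER_CUBIC)]))"
```

```text
time_s: 46.25
tool_pos: [0.4744, 0.2656, 0.106]
tool_rot: [179.9, -0.0, 97.7]
force: [0.6, -0.5, 1.0]
grip_width: 0.0005
```

View pics/w15a.png

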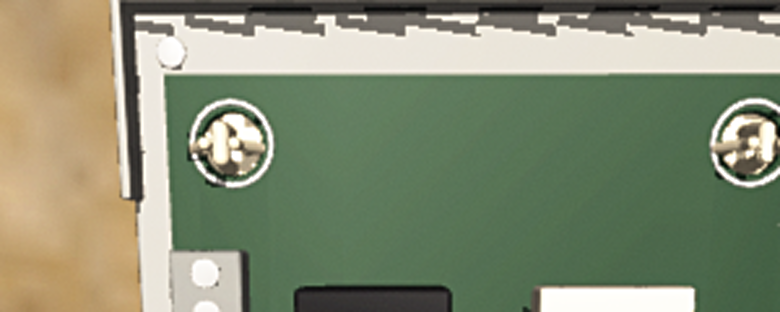

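View pics/w14d.png

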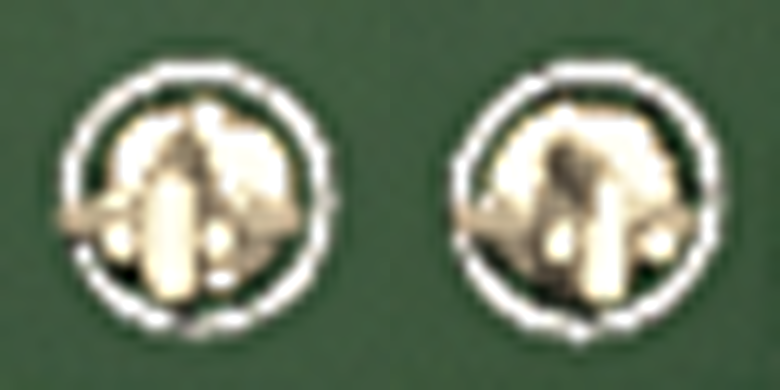

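```bash

python3 -m creep '[{"tx":0.028,"ty":0.004,"tz":0,"rx":0,"ry":0,"rz":0},{"tx":0.028,"ty":0.004,"tz":0,"rx":0,"ry":0,"rz":0},{"tx":0.027,"ty":0.004,"tz":0,"rx":0,"ry":0,"rz":0},{"tx":0,"ty":0,"tz":0.015,"rx":0,"ry":0,"rz":0},{"tx":0,"ty":0,"tz":0.015,"rx":0,"ry":0,"rz":0},{"tx":0,"ty":0,"tz":0.011,"rx":0,"ry":0,"rz":0},{"tx":0,"ty":0,"tz":0,"rx":0,"ry":0,"rz":0},{"tx":0,"ty":0,"tz":0,"rx":0,"ry":0,"rz":0}]'|egrep 'pos|rce'
```

```text
tool_pos: [0.4744, 0.3499, 0.0643]
force: [0.2, 0.1, 0.4]
```

```bash

python3 -m creep '[{"tx":0,"ty":0,"tz":0.003,"rx":0,"ry":0,"rz":0},{"tx":0,"ty":0,"tz":0.002,"rx":0,"ry":0,"rz":0},{"tx":0,"ty":0,"tz":0,"rx":0,"ry":0,"rz":0}]' | egrep 'pos|rce';for k in 1 2 3 4 5 6 7; do python3 -m creep '[{"tx":0.0,"ty":0,"tz":0.0009,"rx":0,"ry":0,"rz":0},{"tx":0,"ty":0,"tz":0,"rx":0,"ry":0,"rz":0}]' | egrep 'pos|rce'; done
```

```text
tool_pos: [0.4739, 0.3503, 0.059]
force: [0.1, -0.3, -1.2]
tool_pos: [0.474, 0.3502, 0.0581]
force: [-0.8, -0.7, 0.1]
tool_pos: [0.474, 0.3502, 0.0572]
force: [-0.0, -0.6, -0.2]
tool_pos: [0.4739, 0.3502, 0.0563]
force: [-1.1, 0.1, -0.4]
tool_pos: [0.474, 0.3502, 0.0554]
force: [-0.8, -0.3, -0.2]
tool_pos: [0.4741, 0.3504, 0.0548]
force: [-0.8, -0.3, 3.2]
tool_pos: [0.4741, 0.3506, 0.0541]
force: [-0.9, 0.4, 3.9]
tool_pos: [0.4742, 0.3508, 0.0535]
force: [-1.1, -0.1, 7.2]
```

Contact is again at 0.0552, level with the other side. Lift clear, take a last look, then hand in.

```bash

python3 -m creep '[{"tx":0,"ty":0,"tz":-0.006,"rx":0,"ry":0,"rz":0},{"tx":0,"ty":0,"tz":-0.02,"rx":0,"ry":0,"rz":0},{"tx":0,"ty":0,"tz":-0.035,"rx":0,"ry":0,"rz":0},{"tx":0,"ty":0,"tz":-0.035,"rx":0,"ry":0,"rz":0},{"tx":0,"ty":0,"tz":-0.035,"rx":0,"ry":0,"rz":0},{"tx":0,"ty":0,"tz":0,"rx":0,"ry":0,"rz":0},{"tx":0,"ty":0,"tz":0,"rx":0,"ry":0,"rz":0}]'
python3 -c "
from h import *
snap('scene','s16');c=snap('top','t16')"
```

```text
time_s: 50.3
tool_pos: [0.4738, 0.35, 0.1839]
tool_rot: [-180.0, -0.0, 97.8]
force: [1.0, 0.1, -0.4]
grip_width: 0.0007
```

View pics/s16.png

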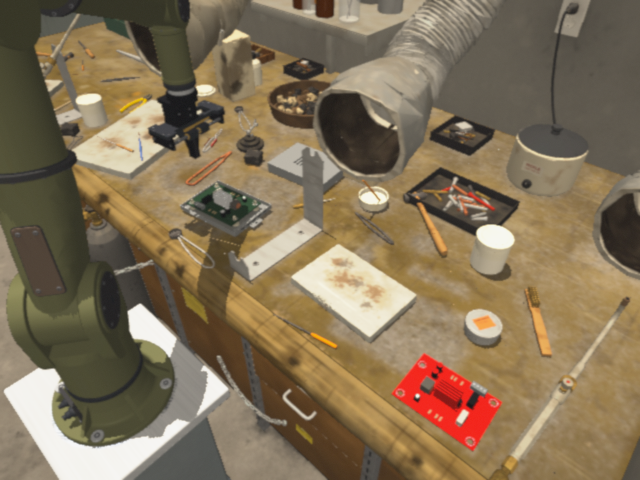

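The board sits in the box, centred at about (227,205), and the gripper is clear of it. The file, tin, scribe and red board are where they started.

```bash
python3 -c "
from cell import env
print(env.sign_off())"
```

```text
the job is handed in; nothing more can be done
None
```

The power board is in the control box on all four standoffs. My checks show every one clicked and the board flush. I handed it in at about 50 s of the 72 s allowed.

- **Pick and placing:** I gripped the board by its heat sink and carried it over the torch stand. I lined it up from the wrist camera, which showed the plate about 6 mm off its drawn place. It dropped over all four tips on the first try, so no feeling around was needed.
- **Pressing:** I pressed with shut fingertips near a, b, c and d in turn. Near a there was a clear click at about 14 N, and near c one at about 17 N. Each of these seems to have taken its neighbour (b and d) along, because pressing near b and d gave no click of its own. The highest force I read was 18.6 N, near b, under the 22 N limit.
- **Last checks:** The unpressed board touched the fingertips at a TCP height of 60.8 mm. Afterwards contact came at 55 to 56 mm near b, near d and between a and b, which fits a flush board. The barbs of all four heads show spread over the board, and the bystanders are where they lay.
- **One disagreement:** A mid-job picture showed head b sticking out less than head a, so I doubted b had clicked and pressed it a second time. The contact heights later showed that side level.

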